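# Fit the stop block on the screw slide and set it to its mark against the play

## Task

Set up the length stop: stand the L-shaped steel stop block, which lies on its back, upright on the table and let go, then take it afresh from above and seat it fully home in the two pockets of the screw slide's carriage, wide lug in the wide pocket, and let go. Then turn the handwheel anticlockwise (seen from above) until the carriage's pointer has gone clearly past the rider's pointer on the scale, towards the handwheel, and come back clockwise until the two pointers are in line, ending on that clockwise turn so that the play in the screw is taken up. Do not shift the rider, and leave the other things alone.

Things in the scene. Friction and masses are not known exactly. Their poses are not given: they have to be found in the camera images.
- slide: the screw slide, fixed to the table: aluminium base 130 x 320 x 14 mm, guide rods, brass screw, carriage, grey gearbox with a black round handwheel on top at one end, scale rail on the edge near the robot. Origin: on the table under its middle; own y along the travel, from the handwheel end (-y) to the free end, z up. Carriage top 52 mm above the table, 92 mm (x) by 96 mm (y).
- seat (a point): place of the stop block on the carriage, 8 mm below the carriage top, with the slide's axes; it rides with the carriage. When the block is home its origin is at this point and its own x axis (toe) points along this frame's -y, towards the handwheel. It fits only that way round; the block's y is then along this frame's x.
- stop_block: loose L-shaped steel stop block, 0.5 kg, 118 mm high, 36 mm thick (own y). Own z up when it stands on its foot, own x from the flat back to the toe. Origin: middle of the foot, level with the lugs' undersides. Foot: x -37.5 to 37.5, z 8 to 24 mm. Post: x -37.5 to 6.5 mm, up to z 118. It starts lying on its back: own x up, own z level, its top turned roughly to the robot's left.
- stop_post (a point): a point in the post of the stop block, own x -15.5 mm, y 0, z 95 mm (23 mm under the top): a place to grip across the 36 mm thickness (along own y); 44 mm of post along own x. Axes as the block.
- wheel_grip (a point): axis of the handwheel at the height to grip it, 92 mm above the table, 19 mm under the wheel's top and 25 mm above the gearbox cover. The wheel is a black knurled cylinder 47 mm across with an upright axis; it may be gripped across at any angle. The axes turn with the wheel.
- screw (a joint): turn of the lead screw's input shaft under the handwheel, rad, growing clockwise seen from above, range -3.6 to 3.6; the carriage moves 6 mm per rad, clockwise = away from the handwheel (slide's +y). It takes about 0.15 N m and stays where it is left.
- wheel (a joint): turn of the handwheel relative to that shaft, rad, growing clockwise from above: the play. The wheel turns freely from -0.25 to 0.25 and drives the screw only at the end of this: about 0.25 = play taken up clockwise, about -0.25 = taken up anticlockwise. It stays where it is left.
- pointer_tip (a point): tip of the dark conical pointer on the carriage, 13 mm long, which points to the robot's side over the scale rail, 47 mm above the table. Axes as the slide. At the start it is 4 to 12 mm beyond the rider's tip, on the side away from the handwheel.
- rider_tip (a point): tip of the rider's conical pointer: the rider is a small dark clip with a brass thumbscrew on the scale rail, which marks the setting; its tip faces the carriage's pointer. In line means: the two tips have the same place along the slide's y. Axes as the slide.
- raw_body_1: unfinished grey housing bar 18 x 90 x 17 mm, loose bystander; origin under its middle
- raw_body_2: another unfinished housing bar of the same size, loose bystander; origin under its middle
- brass_hammer: small brass hammer 171 mm long, loose bystander; origin under its middle
- oiler: small bottle with a red spout, 32 mm across, 108 mm tall, loose bystander; origin under its middle
- wide_pocket (a point): middle of the mouth of the wide pocket, at the carriage top, 23.5 mm to the +y side of the seat: 27 mm along the travel, 33 mm across, 9.5 mm deep, edges chamfered 1.5 mm. The narrow pocket, 15 mm along the travel, 33 mm across, as deep, is centred 27.5 mm to the -y side of the seat. The lugs have 1.5 mm of room on every side.
- stop_toe (a point): middle of the narrow lug's underside on the stop block, own x 27.5 mm, y 0, z 0; axes as the block. The two lugs under the foot are 30 mm along own y and 8 mm high: the narrow one (toe) 12 mm along own x, the wide one (back) 24 mm, centred at x -23.5 mm. The block stands steadily on both.
There are look-alikes about, which are no part of the job. Leave any purple look-alike of the stop_block alone.

How it is judged:
By the outcome, as a careful person would: the job done as asked, in the order asked, and still so for the second after the job is handed in, with the robot touching nothing.
It also fails if it takes over 64 s, if anything falls off the work surface, if the arm or the gripper's body presses on something with over 40 N, if the wrist force passes 120 N, or if a joint passes its speed limit or range.

## Robot

A 6-joint arm with a two-finger parallel gripper is mounted at the origin on a cart in front of the work surface, level with it; the furniture and walls round the work are solid. World frame = base frame: x ahead of the robot, y to its left, z up, the work surface at z = 0. Lengths are in mm, angles in rad, forces in N, time in s.
With the tool pointing down it reaches from about 275 to 1000 mm from the base axis. Payload 8.4 kg.
Tool frame: the origin (TCP) lies midway between the tips of the shut fingers; the grasp point (between the pads) lies 19 mm behind it; z points along the fingers, y is the line along which they close (so a half turn about z gives the same grasp; the last joint's range is limited). The gripper opens to 85 mm and grips with 20 to 120 N. Pads are 22 mm wide; open, the fingers measure 114 mm over their backs; the gripper's body (76 mm by 85 mm) begins 54 mm behind the grasp point. The pads swing forward as they close: fully open they stand 13 mm farther back than shut.
Start: joints at [-1.283, 0.353, 1.633, -0, 1.155, -0.002], TCP at [178.599, -598.941, 231.281] pointing down, gripper open.
Joint ranges: [-2.63, 2.63], [-0.92, 2.1], [0.06, 2.66], [-1.3, 4.44], [0, 2.69], [-3.02, 3.02]. Speed limits (rad/s): [2.22, 2.22, 2.79, 3.14, 3.14, 3.14].

## Interface

Orientations are given as [roll, pitch, yaw] about the fixed x, y, z axes, in that order (R = Rz(yaw) Ry(pitch) Rx(roll)).
In Python, from rig import r, imaging gives the robot as it stands. The module is installed in compiled form; this text tells all that it offers.
- The arm moves only by the tool arm_command, never from a script. Its argument "deltas" is a list of rows, each an object of numbers: "hand": the finger opening in mm, from 0 to 85.4; "tx", "ty", "tz": the shift along the tool's x, y, z in mm; "wx", "wy", "wz": the turn, a rotation vector about the tool's x, y, z in rad. A call has 1 to 8 rows; each row shifts and turns the commanded pose from where the row before left it, along the tool's axes as they then stand; what a row does not reach is not made up. A row lasts 1/8 s, in which the tool goes at most 62.5 mm and 10.7 degrees, less where a joint would pass 70% of its speed; a pose out of reach is approached as far as the arm can. A call with a gripper value outside its range is refused whole. The fingers move at their own pace and stop on an object; "squeeze" is the grip in N (left out, the last holds). Time passes only in rows, so rows that do not move let the fingers close. It gives the time, the measured TCP pose, the force, the opening and the grip force at its end, in the units of the state.
- r.sense(): the state, without advancing time (a new reading comes with each control period).
- imaging.grab_frame(name): name is "scene" or "top" or "wrist"; returns a dict with "image" (420x560x3 uint8, red, green, blue), "mtx" (3x3 intrinsics, pixels), "D" ([k1, k2, p1, p2, k3] as OpenCV has them; the pictures are not rectified), "world_to_cam" (4x4, takes a point from world to camera coordinates). Camera axes: x right, y up, looking along -z (the intrinsics and any distortion apply to the point x, -y, -z); pixel columns grow to the right and rows downward; lengths in mm; the calibration is good to about 2 mm. A picture is of the moment at which its call begins. There is no depth.
- r.sign_off(): hands the job in; it is judged then, once.
The state is a dict: "clock": time; "qpos": joint angles; "qvel": joint speeds; "joint_efforts": joint torques, N m; "eef_pos": TCP position; "tcp_rot": TCP orientation; "contact_force": force on the tool from outside, world axes, zero at the start; "wrist_torque": the same for the moment, N m; "opening": opening from 0.0 (shut) to 1.0 (fully open); "grasp_force": force on a finger pad.
Only numpy, scipy, OpenCV 4.12 (cv2) and the standard library are available. Lean on these libraries where they do the work, as an engineer would, in place of code of your own. Each camera call takes 0.05 s, during which the arm holds its last target. There are 200 camera calls.

## Working session

There is one attempt and no reset: what is moved stays moved. The work goes in short steps, Python scripts to look and compute and a tool call to move; the robot and the scene stay as the last step left them, time stands still between calls to the robot, and variables do not carry over. Pictures are saved under pics/ and viewed, at most 10 in all, crops included, and the job is handed in when it is done.

Besides the shell and the picture viewer there is one more tool, called after ">>>" in YAML: its name, and indented under it one key for each argument. arm_command: Moves the arm, as the interface text tells. Its arguments: {"type":"object","properties":{"deltas":{"type":"array"},"squeeze":{"type":"number"}},"required":["deltas"]}

```bash
mkdir -p pics
cat > h.py <<'E'
import numpy as np, cv2
from rig import r, imaging
def grab(n):
    f=imaging.grab_frame(n); f['image']=np.ascontiguousarray(f['image'])
    return f
def save(f,p): cv2.imwrite(p,cv2.cvtColor(f['image'],cv2.COLOR_RGB2BGR))
def ray(f,uv):
    n=cv2.undistortPoints(np.array([[uv]],float),np.array(f['mtx'],float),np.array(f['D'],float))[0,0]
    T=np.array(f['world_to_cam']);R=T[:3,:3]
    return -R.T@T[:3,3], R.T@np.array([n[0],-n[1],-1.])
def onz(f,uv,z):
    o,d=ray(f,uv); return o+d*(z-o[2])/d[2]
def two(f,uv,g,vw):
    o,d=ray(f,uv);p,e=ray(g,vw)
    s=np.linalg.lstsq(np.c_[d,-e],p-o,rcond=None)[0]
    a=o+d*s[0];b=p+e*s[1];return (a+b)/2,np.linalg.norm(a-b)
def proj(f,P):
    T=np.array(f['world_to_cam']);c=T[:3,:3]@np.array(P,float)+T[:3,3]
    return cv2.projectPoints(np.array([[c[0],-c[1],-c[2]]]),np.zeros(3),np.zeros(3),np.array(f['mtx'],float),np.array(f['D'],float))[0][0,0]
E
python3 - <<'E'
from h import *
import pickle
F={n:grab(n) for n in('scene','top')}
pickle.dump(F,open('F0.pkl','wb'))
for n in F: 
    save(F[n],f'pics/{n}0.png'); f=F[n]; T=np.array(f['world_to_cam']); print(n,-T[:3,:3].T@T[:3,3],f['mtx'])
s=r.sense();print(s)
E
```

```text
scene [ -92.04024418 1059.28142632 1402.08388017] [[534.32264092   0.         267.49430769]
 [  0.         534.32264092 211.23199548]
 [  0.           0.           1.        ]]
top [ 420.00897538   91.96113318 1426.9945147 ] [[453.67536414   0.         275.23363823]
 [  0.         453.67536414 211.24646866]
 [  0.           0.           1.        ]]
{'clock': 0.1, 'qpos': array([-1.28338097e+00,  3.53629143e-01,  1.63406732e+00, -2.27835909e-06,
        1.15518464e+00, -2.43515724e-03]), 'qvel': array([ 7.68300250e-05, -9.57815936e-04, -3.04684206e-04, -1.32768375e-03,
       -8.52056634e-04, -5.14181336e-04]), 'joint_efforts': array([ 2.60243824e-04, -6.06354976e+01, -3.42819679e+01,  2.04764137e-05,
        3.94951261e-03, -1.45006260e-05]), 'eef_pos': array([ 178.48701342, -598.52337221,  230.60212696]), 'tcp_rot': array([-3.14030421e+00, -1.05435836e-06,  2.89851437e-01]), 'contact_force': array([-0.05412609, -1.17423489, -0.04834386]), 'wrist_torque': array([ 0.00220642,  0.0124343 , -0.01159869]), 'grasp_force': 0.0, 'opening': 1.0000052007364764}
```

View pics/top0.png

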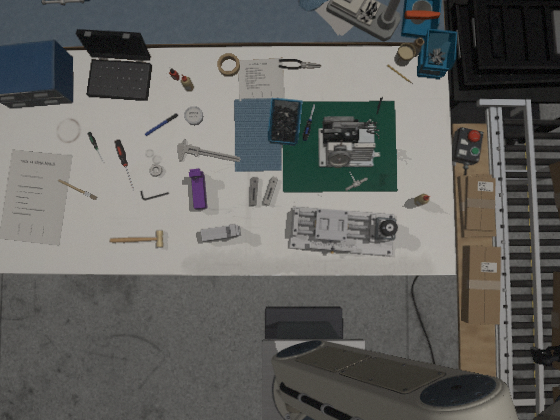

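View pics/scene0.png

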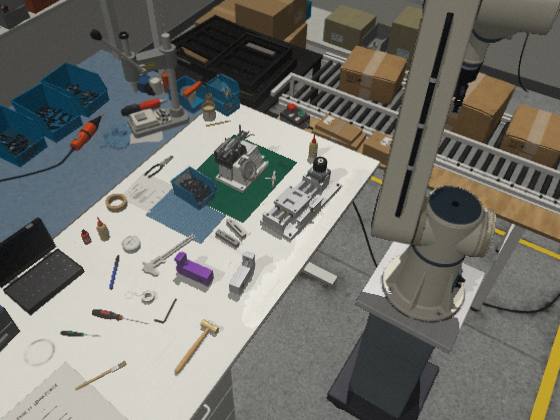

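The top view shows the stop block at about (219,233), the slide centred near (343,231) with its handwheel at (388,227), and the purple look-alike at (198,189). I'll enlarge the parts that matter.

Run:
```python
from h import *
import pickle
F=pickle.load(open('F0.pkl','rb'))
a=F['top']['image'][200:262,190:260]; a=cv2.resize(a,(400,354),interpolation=cv2.INTER_CUBIC)
b=F['scene']['image'][240:300,220:290]; b=cv2.resize(b,(400,343),interpolation=cv2.INTER_CUBIC)
c=F['top']['image'][198:260,280:420]; c=cv2.resize(c,(800,354),interpolation=cv2.INTER_CUBIC)
o=np.zeros((600,800,3),np.uint8);
o[:246,:278]=0
top=np.hstack([cv2.resize(a,(338,300)),cv2.resize(b,(350,300))]);o[:300,:688]=top
o[300:600,:678]=cv2.resize(c,(678,300))
save({'image':o},'pics/crop0.png')
```

```text
(no output)
```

View pics/crop0.png

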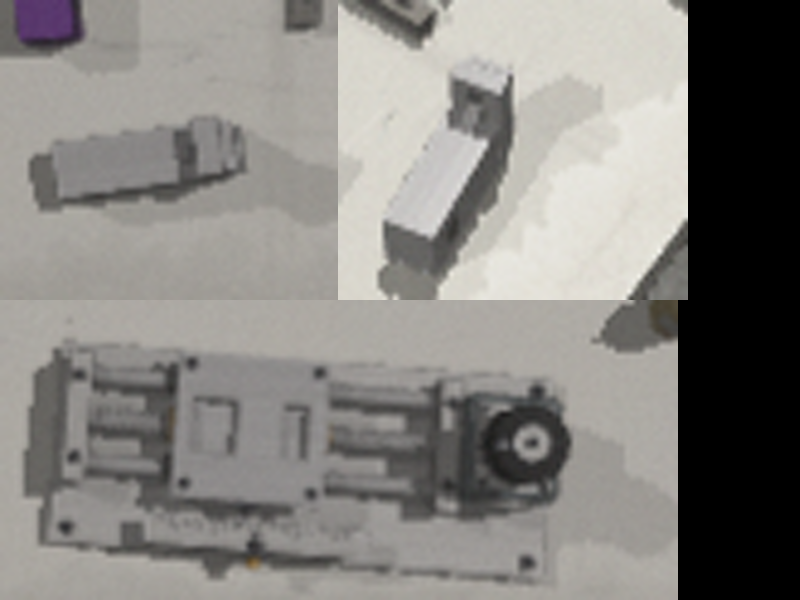

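The crops show the block's post (free end on the left, toe standing up at right), the carriage with its wide pocket on the left and narrow pocket on the right, the wheel, and the rider near (253,550). I'll compute rough poses.

Run:
```python
from h import *
import pickle
F=pickle.load(open('F0.pkl','rb'));t=F['top']
s=4.843
A=lambda x,y:(190+x/s-.5,200+y/s-.5)
C=lambda x,y:(280+x/s-.5,198+(y-300)/s-.5)
print('post free end',onz(t,A(55,170),44),'post foot end',onz(t,A(181,153),44),'toe',onz(t,A(207,145),75))
print('wheel',onz(t,C(529,443),111),'wide',onz(t,C(216,427),52),'narrow',onz(t,C(296,432),52))
print('rider',onz(t,C(253,545),47))
```

```text
post free end [474.88366312 342.07498455  44.        ] post foot end [485.67761786 262.23330485  44.        ] toe [489.1500417  242.36705699  75.        ]
wheel [ 493.99826634 -216.40836274  111.        ] wide [507.58633407 -34.00495506  52.        ] narrow [504.40154787 -84.08416386  52.        ]
rider [433.90415764 -56.98942703  47.        ]
```

>>> arm_command:
  deltas:
    - {"tz":-20,"wz":0.18}
    - {"tz":-20,"wz":0.18}
    - {"tz":-20,"wz":0.18}
    - {"tz":-20,"wz":0.18}

```text
schema error: expected keys hand, tx, ty, tz, wx, wy, wz
```

```bash
cat >> h.py <<'E'
from scipy.spatial.transform import Rotation as Ro
def Rt(yaw,tilt=0): # tool pointing down, turned to yaw, then tilted about tool y
    return Ro.from_euler('xyz',[np.pi,0,yaw])*Ro.from_rotvec([0,tilt,0])
def plan(p,R,n,hand,p0=None,R0=None):
    s=r.sense()
    if p0 is None: p0=s['eef_pos']
    if R0 is None: R0=Ro.from_euler('xyz',s['tcp_rot'])
    w=(R0.inv()*R).as_rotvec()/n; d=(np.array(p,float)-p0)/n; C=R0; rows=[]
    print('turn/row deg',np.degrees(np.linalg.norm(w)),'mm/row',np.linalg.norm(d))
    for i in range(n):
        t=C.inv().apply(d); rows.append([round(v,1) for v in t]+[round(v,3) for v in w]); C=C*Ro.from_rotvec(w)
    for q in rows: print('{"hand":%g,'%hand+','.join('"%s":%g'%(k,v) for k,v in zip(('tx','ty','tz','wx','wy','wz'),q))+'}')
E
python3 - <<'E'
from h import *
plan([470,-80,330],Rt(1.6),12,85)
E
```

```text
turn/row deg 6.255501177923953 mm/row 50.25810092469489
{"hand":85,"tx":35.6,"ty":-34.5,"tz":-8.2,"wx":-0,"wy":-0,"wz":-0.109}
{"hand":85,"tx":39.2,"ty":-30.4,"tz":-8.2,"wx":-0,"wy":-0,"wz":-0.109}
{"hand":85,"tx":42.3,"ty":-25.9,"tz":-8.2,"wx":-0,"wy":-0,"wz":-0.109}
{"hand":85,"tx":44.8,"ty":-21.2,"tz":-8.3,"wx":-0,"wy":-0,"wz":-0.109}
{"hand":85,"tx":46.9,"ty":-16.2,"tz":-8.3,"wx":-0,"wy":-0,"wz":-0.109}
{"hand":85,"tx":48.3,"ty":-11,"tz":-8.3,"wx":-0,"wy":-0,"wz":-0.109}
{"hand":85,"tx":49.3,"ty":-5.6,"tz":-8.3,"wx":-0,"wy":-0,"wz":-0.109}
{"hand":85,"tx":49.6,"ty":-0.2,"tz":-8.3,"wx":-0,"wy":-0,"wz":-0.109}
{"hand":85,"tx":49.3,"ty":5.2,"tz":-8.3,"wx":-0,"wy":-0,"wz":-0.109}
{"hand":85,"tx":48.4,"ty":10.5,"tz":-8.3,"wx":-0,"wy":-0,"wz":-0.109}
{"hand":85,"tx":47,"ty":15.7,"tz":-8.3,"wx":-0,"wy":-0,"wz":-0.109}
{"hand":85,"tx":45,"ty":20.8,"tz":-8.3,"wx":-0,"wy":-0,"wz":-0.109}
```

>>> arm_command:
  deltas:
    - {"hand":85,"tx":36,"ty":-34,"tz":-8,"wx":0,"wy":0,"wz":-0.11}
    - {"hand":85,"tx":39,"ty":-30,"tz":-8,"wx":0,"wy":0,"wz":-0.11}
    - {"hand":85,"tx":42,"ty":-26,"tz":-8,"wx":0,"wy":0,"wz":-0.11}
    - {"hand":85,"tx":45,"ty":-21,"tz":-8,"wx":0,"wy":0,"wz":-0.11}
    - {"hand":85,"tx":47,"ty":-16,"tz":-8,"wx":0,"wy":0,"wz":-0.11}
    - {"hand":85,"tx":48,"ty":-11,"tz":-8,"wx":0,"wy":0,"wz":-0.11}
    - {"hand":85,"tx":49,"ty":-6,"tz":-8,"wx":0,"wy":0,"wz":-0.11}
    - {"hand":85,"tx":50,"ty":0,"tz":-8,"wx":0,"wy":0,"wz":-0.11}
  squeeze: 100

```text
clock: 1.1
eef_pos: [372.7, -252.0, 295.4]
tcp_rot: [-3.141, -0.0, 1.173]
contact_force: [1.1, 0.4, 0.9]
opening: 0.995
grasp_force: 0.0
```

>>> arm_command:
  deltas:
    - {"hand":85,"tx":49,"ty":5,"tz":-8,"wx":0,"wy":0,"wz":-0.11}
    - {"hand":85,"tx":48,"ty":10,"tz":-8,"wx":0,"wy":0,"wz":-0.11}
    - {"hand":85,"tx":47,"ty":16,"tz":-8,"wx":0,"wy":0,"wz":-0.11}
    - {"hand":85,"tx":45,"ty":21,"tz":-8,"wx":0,"wy":0,"wz":-0.11}
    - {"hand":85,"tx":0,"ty":0,"tz":0,"wx":0,"wy":0,"wz":0}
    - {"hand":85,"tx":0,"ty":0,"tz":0,"wx":0,"wy":0,"wz":0}

```text
clock: 1.85
eef_pos: [467.3, -80.6, 326.8]
tcp_rot: [-3.14, 0.0, 1.61]
contact_force: [-0.2, 0.3, 0.3]
opening: 0.996
grasp_force: 0.0
```

Run:
```python
from h import *
import pickle
f=grab('wrist');pickle.dump(f,open('W1.pkl','wb'));save(f,'pics/w1.png')
T=np.array(f['world_to_cam']);print(-T[:3,:3].T@T[:3,3],T[:3,:3]);s=r.sense();print(s['clock'],s['eef_pos'],s['tcp_rot'],s['qpos'])
```

```text
[465.61932571  -3.03247733 468.26042837] [[ 9.99258048e-01  3.85032536e-02 -9.23031530e-04]
 [-3.69436412e-02  9.51457066e-01 -3.05556244e-01]
 [-1.08866847e-02  3.05363636e-01  9.52173582e-01]]
1.9 [467.0975451  -81.05648371 326.835439  ] [-3.14050414e+00  1.53395706e-04  1.60876826e+00] [-1.74710726e-01  2.70249936e-02  1.82275383e+00 -3.94860449e-04
  1.29284546e+00 -2.12574037e-01]
```

View pics/w1.png

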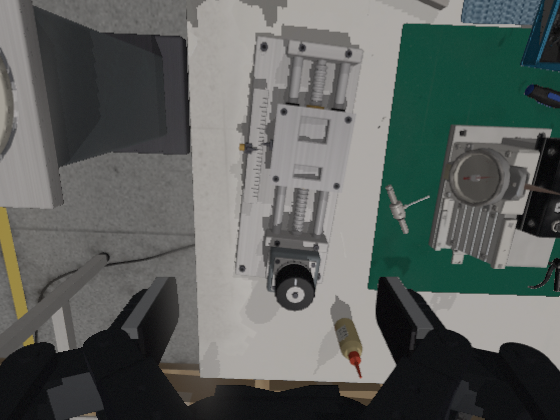

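The wrist view shows the slide: wide pocket near (313,129), narrow pocket (308,161), carriage pointer (268,143), rider (247,148), wheel top (296,293). I'll move closer for one good measurement of the carriage.

>>> arm_command:
  deltas:
    - {"hand":85,"tx":12,"ty":11,"tz":42,"wx":0,"wy":0,"wz":0}
    - {"hand":85,"tx":12,"ty":12,"tz":42,"wx":0,"wy":0,"wz":0}
    - {"hand":85,"tx":12,"ty":11,"tz":42,"wx":0,"wy":0,"wz":0}
    - {"hand":85,"tx":0,"ty":0,"tz":0,"wx":0,"wy":0,"wz":0}
    - {"hand":85,"tx":0,"ty":0,"tz":0,"wx":0,"wy":0,"wz":0}

```text
clock: 2.52
eef_pos: [500.4, -44.3, 202.4]
tcp_rot: [3.141, 0.0, 1.609]
contact_force: [-0.1, -0.3, 0.2]
opening: 0.999
grasp_force: 0.0
```

Run:
```python
from h import *
import pickle
f=grab('wrist');pickle.dump(f,open('W2.pkl','wb'))
print(proj(f,[433,-57,47]),proj(f,[506,-59,52]))
a=cv2.resize(f['image'][60:340,120:480],(771,600),interpolation=cv2.INTER_CUBIC);save({'image':a},'pics/w2.png')
s=r.sense();print(s['clock'],s['eef_pos'],s['tcp_rot'])
```

```text
[199.88184928 205.35860067] [281.02315106 212.03103371]
2.575 [500.80932694 -44.21842603 202.87842889] [3.13977518e+00 4.44924515e-04 1.60859908e+00]
```

View pics/w2.png

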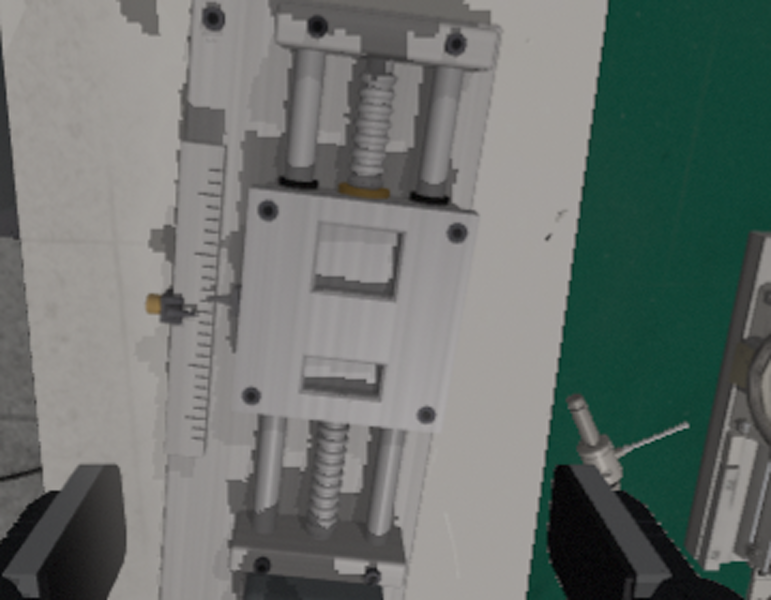

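Pockets are clear: wide-pocket corners around (318,223)–(397,300) and narrow (305,356)–(380,401) in crop pixels. The pointer tip is near (210,300) and the rider tip near (192,310).

```bash
python3 - <<'E'
from h import *
import pickle
f=pickle.load(open('W2.pkl','rb'))
k=600/280
P=lambda x,y,z=52:onz(f,(120+(x+.5)/k-.5,60+(y+.5)/k-.5),z)[:2]
w=np.array([P(*c) for c in((318,223),(405,233),(397,300),(312,290))]);n=np.array([P(*c) for c in((305,356),(383,366),(380,401),(301,391))])
print(w,n)
c=np.array([P(*c) for c in((250,188),(477,213),(437,430),(233,411))]);sc=np.array([P(*c) for c in((268,210),(457,233),(427,414),(251,396))])
for q in(w,n,c,sc): print('c',q.mean(0),'sides',np.linalg.norm(q-np.roll(q,-1,0),axis=1), 'yaw',np.arctan2(*( (q[1]+q[2]-q[0]-q[3])[::-1])))
d=w.mean(0)-n.mean(0);print('len',np.linalg.norm(d),'yaw',np.arctan2(-d[0],d[1]))
u=d/np.linalg.norm(d);print('seat',w.mean(0)-23.5*u,n.mean(0)+27.5*u)
a=P(210,300,47);b=P(192,310,47);print('pointer',a,'rider',b,'along',(a-b)@u)
E
python3 - <<'E'
import sys; sys.path.insert(0,'.')
import os; os.chdir('.')
from h import *
plan([478,250,300],Rt(1.706),8,85)
E
```

```text
[[493.27240437 -16.38480803]
 [528.06248928 -19.09832887]
 [526.60182642 -46.88473135]
 [491.63506888 -43.94223458]] [[489.47051512 -72.69793146]
 [522.49434133 -75.96490882]
 [522.11321662 -92.01487465]
 [488.14830675 -88.63988222]]
c [509.89294724 -31.57752571] sides [34.89574764 27.82476772 35.09034654 27.60602517] yaw -0.0809049166471402
c [505.55659496 -82.32939929] sides [33.18503034 16.05449031 34.13217949 15.99668807] yaw -0.09882753904148935
c [507.24362028 -54.36945236] sides [89.95155917 95.02583279 88.71747795 95.65791594] yaw -0.06819844236693678
c [507.92661227 -54.84340142] sides [75.66647598 79.23860956 76.09688245 80.04088952] yaw -0.07888323688107507
len 50.93679046634413 yaw -0.08523519690861964
seat [507.89234458 -54.99221317] [507.89772573 -54.92923311]
pointer [449.10497498 -51.15456209] rider [441.50437454 -55.78611732] along 5.2617957329373635
turn/row deg 0.6977084433762096 mm/row 38.834051421717085
{"hand":85,"tx":36.9,"ty":-1.4,"tz":-12.2,"wx":0,"wy":0,"wz":-0.012}
{"hand":85,"tx":36.9,"ty":-1,"tz":-12.2,"wx":0,"wy":0,"wz":-0.012}
{"hand":85,"tx":36.9,"ty":-0.5,"tz":-12.2,"wx":0,"wy":0,"wz":-0.012}
{"hand":85,"tx":36.9,"ty":-0.1,"tz":-12.2,"wx":0,"wy":0,"wz":-0.012}
{"hand":85,"tx":36.9,"ty":0.3,"tz":-12.1,"wx":0,"wy":0,"wz":-0.012}
{"hand":85,"tx":36.9,"ty":0.8,"tz":-12.1,"wx":0,"wy":0,"wz":-0.012}
{"hand":85,"tx":36.9,"ty":1.2,"tz":-12.1,"wx":0,"wy":0,"wz":-0.012}
{"hand":85,"tx":36.8,"ty":1.7,"tz":-12.1,"wx":0,"wy":0,"wz":-0.012}
```

>>> arm_command:
  deltas:
    - {"hand":85,"tx":48,"ty":-1,"tz":-4,"wx":0,"wy":0,"wz":-0.014}
    - {"hand":85,"tx":48,"ty":0,"tz":-4,"wx":0,"wy":0,"wz":-0.014}
    - {"hand":85,"tx":49,"ty":0,"tz":-4,"wx":0,"wy":0,"wz":-0.014}
    - {"hand":85,"tx":49,"ty":1,"tz":-4,"wx":0,"wy":0,"wz":-0.014}
    - {"hand":85,"tx":49,"ty":2,"tz":-4,"wx":0,"wy":0,"wz":-0.014}
    - {"hand":85,"tx":49,"ty":3,"tz":-4,"wx":0,"wy":0,"wz":-0.014}
    - {"hand":85,"tx":49,"ty":3,"tz":-4,"wx":0,"wy":0,"wz":-0.013}
    - {"hand":85,"tx":0,"ty":0,"tz":0,"wx":0,"wy":0,"wz":0}

```text
clock: 3.58
eef_pos: [481.4, 300.2, 231.7]
tcp_rot: [3.138, -0.002, 1.709]
contact_force: [0.0, -0.0, -0.2]
opening: 0.994
grasp_force: 0.0
```

Run:
```python
from h import *
import pickle
f=grab('wrist');pickle.dump(f,open('W3.pkl','wb'))
a=cv2.resize(f['image'][60:340,120:480],(771,600),interpolation=cv2.INTER_CUBIC);save({'image':a},'pics/w3.png')
s=r.sense();print(s['clock'],s['eef_pos'],s['tcp_rot'])
```

```text
3.625 [481.13145575 298.34641526 231.10052357] [ 3.13904284e+00 -8.86790964e-04  1.70852372e+00]
```

View pics/w3.png

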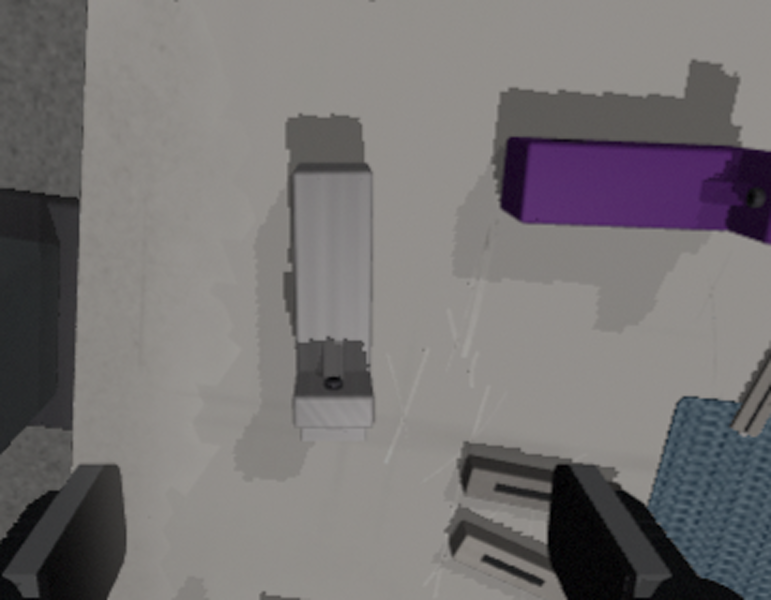

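The block's free end edge runs (294,171)–(371,169), and the toe's top face is between rows ~397 and 427, nearly aligned with the image axes.

Run:
```python
from h import *
import pickle
f=pickle.load(open('W3.pkl','rb'))
k=600/280
P=lambda x,y,z:onz(f,(120+(x+.5)/k-.5,60+(y+.5)/k-.5),z)[:2]
a,b,c,d=P(294,171,44),P(371,169,44),P(295,340,44),P(371,340,44)
print(a,b,c,d,np.linalg.norm(a-b))
A=(a+b)/2;C=(c+d)/2
t=P(334,397,75);t2=P(334,427,75);print('toe',t,t2)
for q in (C,(t+t2)/2):
    v=A-q;print('yaw',np.arctan2(-v[0],v[1]),np.linalg.norm(v))
print('wid yaw',np.arctan2(*(b-a)[::-1]))
v=A-(t+t2)/2;v/=np.linalg.norm(v);print('free',A,'grip z85',A-33*v, 'grip z95', A-23*v)
```

```text
[458.54387623 342.41031192] [491.86134256 347.89593033] [468.40437874 264.89380403] [503.84795088 269.77104664] 33.7660416996637
toe [488.74266836 251.64474427] [490.70547288 237.40668971]
yaw 0.13945710102861517 78.58361633669399
yaw 0.14331979054044436 101.66979541628841
wid yaw 0.16318288281357826
free [475.20260939 345.15312113] grip z85 [479.91598782 312.49146067] grip z95 [478.48769133 322.38893354]
```

Run:
```python
from h import *
R=Rt(1.713,-0.5); z=R.apply([0,0,1]);print(z)
G=np.array([480,312.5,28]);T=G+19*z
plan(T-80*z,R,4,85); print(T)
```

```text
[ 0.06794653 -0.47458626 -0.87758256]
turn/row deg 7.174964814940487 mm/row 38.93610111725666
{"hand":85,"tx":10.8,"ty":0.1,"tz":37.4,"wx":0,"wy":-0.125,"wz":-0.001}
{"hand":85,"tx":15.4,"ty":0.1,"tz":35.8,"wx":0,"wy":-0.125,"wz":-0.001}
{"hand":85,"tx":19.8,"ty":0.1,"tz":33.6,"wx":0,"wy":-0.125,"wz":-0.001}
{"hand":85,"tx":23.8,"ty":0.2,"tz":30.8,"wx":0,"wy":-0.125,"wz":-0.001}
[481.29098407 303.4828611   11.32593132]
```

>>> arm_command:
  deltas:
    - {"hand":85,"tx":11,"ty":0,"tz":37,"wx":0,"wy":-0.125,"wz":0}
    - {"hand":85,"tx":15,"ty":0,"tz":36,"wx":0,"wy":-0.125,"wz":0}
    - {"hand":85,"tx":20,"ty":0,"tz":34,"wx":0,"wy":-0.125,"wz":-0.002}
    - {"hand":85,"tx":24,"ty":0,"tz":31,"wx":0,"wy":-0.125,"wz":-0.002}
    - {"hand":85,"tx":0,"ty":0,"tz":0,"wx":0,"wy":0,"wz":0}
    - {"hand":85,"tx":0,"ty":0,"tz":0,"wx":0,"wy":0,"wz":0}

```text
clock: 4.38
eef_pos: [475.6, 339.6, 80.5]
tcp_rot: [-3.141, 0.498, 1.71]
contact_force: [0.7, 0.6, 1.0]
opening: 0.994
grasp_force: 0.0
```

Run:
```python
from h import *
R=Rt(1.713,-0.5); z=R.apply([0,0,1])
G=np.array([480,312.5,28]);T=G+19*z
plan(T,R,3,85); s=r.sense();print(s['qpos'],s['eef_pos'])
```

```text
turn/row deg 0.07452305201092069 mm/row 26.0819923180365
{"hand":85,"tx":0.3,"ty":0.2,"tz":26.1,"wx":-0.001,"wy":-0.001,"wz":-0.001}
{"hand":85,"tx":0.3,"ty":0.2,"tz":26.1,"wx":-0.001,"wy":-0.001,"wz":-0.001}
{"hand":85,"tx":0.3,"ty":0.2,"tz":26.1,"wx":-0.001,"wy":-0.001,"wz":-0.001}
[ 0.83412616  0.64240707  1.64072165 -0.40073996  1.22195931  0.9034412 ] [475.6042448  339.5963081   80.50622369]
```

>>> arm_command:
  deltas:
    - {"hand":85,"tx":0,"ty":0,"tz":26,"wx":0,"wy":0,"wz":0}
    - {"hand":85,"tx":0,"ty":0,"tz":26,"wx":0,"wy":0,"wz":0}
    - {"hand":85,"tx":1,"ty":0,"tz":26,"wx":0,"wy":0,"wz":0}
    - {"hand":85,"tx":0,"ty":0,"tz":0,"wx":0,"wy":0,"wz":0}
    - {"hand":20,"tx":0,"ty":0,"tz":0,"wx":0,"wy":0,"wz":0}
    - {"hand":20,"tx":0,"ty":0,"tz":0,"wx":0,"wy":0,"wz":0}
    - {"hand":20,"tx":0,"ty":0,"tz":0,"wx":0,"wy":0,"wz":0}
    - {"hand":20,"tx":0,"ty":0,"tz":0,"wx":0,"wy":0,"wz":0}
  squeeze: 100

```text
clock: 5.38
eef_pos: [480.3, 305.2, 11.5]
tcp_rot: [3.141, 0.499, 1.711]
contact_force: [-1.0, 1.4, 8.3]
opening: 0.406
grasp_force: 100.4
```

>>> arm_command:
  deltas:
    - {"hand":20,"tx":0,"ty":0,"tz":0,"wx":0,"wy":0,"wz":0}
    - {"hand":20,"tx":0,"ty":0,"tz":0,"wx":0,"wy":0,"wz":0}
    - {"hand":20,"tx":0,"ty":0,"tz":0,"wx":0,"wy":0,"wz":0}

```text
clock: 5.75
eef_pos: [480.2, 305.2, 11.5]
tcp_rot: [3.141, 0.499, 1.711]
contact_force: [-1.9, 1.0, 9.1]
opening: 0.411
grasp_force: 100.4
```

```bash
cat >> h.py <<'E'
def traj(Gs,Rs,hand): # rows between successive grasp-point poses
    for i in range(len(Gs)-1):
        a=np.array(Gs[i],float)+Rs[i].apply([0,0,19]);b=np.array(Gs[i+1],float)+Rs[i+1].apply([0,0,19])
        t=Rs[i].inv().apply(b-a);w=(Rs[i].inv()*Rs[i+1]).as_rotvec()
        print(np.round(t,1),np.round(w,3))
E
python3 - <<'E'
from h import *
R0=Rt(1.712,-.5); p=np.array([480.2,305.2,11.5]); G=p-R0.apply([0,0,19])
print(G)
Gs=[G,G+[0,0,40],G+[0,-2,80]]+[G+[0,-2-1.2*i,80+2.5*i] for i in range(1,11)]
Rs=[R0,R0,R0]+[Rt(1.712,-.5+i*np.pi/20) for i in range(1,11)]
traj(Gs,Rs,20);print(Gs[-1])
E
```

```text
[478.91803371 314.21842537  28.17406868]
[-19.2   0.  -35.1] [0. 0. 0.]
[-20.9  -0.3 -34.2] [0. 0. 0.]
[ 0.7 -0.2 -1.9] [0.    0.157 0.   ]
[ 1.  -0.2 -2.2] [-0.     0.157 -0.   ]
[ 1.3 -0.2 -2.5] [0.    0.157 0.   ]
[ 1.7 -0.2 -2.7] [ 0.     0.157 -0.   ]
[ 2.1 -0.2 -2.9] [-0.     0.157  0.   ]
[ 2.5 -0.2 -3. ] [0.    0.157 0.   ]
[ 3.  -0.2 -3. ] [-0.     0.157 -0.   ]
[ 3.4 -0.2 -3. ] [-0.     0.157 -0.   ]
[ 3.8 -0.2 -2.9] [0.    0.157 0.   ]
[ 4.2 -0.2 -2.7] [-0.     0.157  0.   ]
[478.91803371 300.21842537 133.17406868]
```

>>> arm_command:
  deltas:
    - {"hand":20,"tx":-19,"ty":0,"tz":-35,"wx":0,"wy":0,"wz":0}
    - {"hand":20,"tx":-21,"ty":0,"tz":-34,"wx":0,"wy":0,"wz":0}
    - {"hand":20,"tx":1,"ty":0,"tz":-2,"wx":0,"wy":0.157,"wz":0}
    - {"hand":20,"tx":1,"ty":0,"tz":-2,"wx":0,"wy":0.157,"wz":0}
    - {"hand":20,"tx":1,"ty":0,"tz":-2.5,"wx":0,"wy":0.157,"wz":0}
    - {"hand":20,"tx":2,"ty":0,"tz":-2.5,"wx":0,"wy":0.157,"wz":0}
    - {"hand":20,"tx":2,"ty":0,"tz":-3,"wx":0,"wy":0.157,"wz":0}
    - {"hand":20,"tx":2.5,"ty":0,"tz":-3,"wx":0,"wy":0.157,"wz":0}

```text
clock: 6.75
eef_pos: [478.7, 312.4, 105.0]
tcp_rot: [3.141, -0.447, 1.711]
contact_force: [-1.7, -0.8, -5.4]
opening: 0.407
grasp_force: 101.0
```

>>> arm_command:
  deltas:
    - {"hand":20,"tx":3,"ty":0,"tz":-3,"wx":0,"wy":0.157,"wz":0}
    - {"hand":20,"tx":3.5,"ty":0,"tz":-3,"wx":0,"wy":0.157,"wz":0}
    - {"hand":20,"tx":4,"ty":0,"tz":-3,"wx":0,"wy":0.157,"wz":0}
    - {"hand":20,"tx":4,"ty":0,"tz":-3,"wx":0,"wy":0.157,"wz":0}
    - {"hand":20,"tx":0,"ty":0,"tz":0,"wx":0,"wy":0,"wz":0}
    - {"hand":20,"tx":0,"ty":0,"tz":0,"wx":0,"wy":0,"wz":0}

```text
clock: 7.5
eef_pos: [478.3, 315.8, 122.3]
tcp_rot: [-3.138, -1.066, 1.708]
contact_force: [0.5, 0.1, -4.7]
opening: 0.41
grasp_force: 101.4
```

Run:
```python
from h import *
s=r.sense();R=Ro.from_euler('xyz',s['tcp_rot']);print(s['clock'],s['qpos'],'G',s['eef_pos']-R.apply([0,0,19]),'toolz',R.apply([0,0,1]),R.apply([0,1,0]))
f=grab('scene');g=grab('wrist')
c=[int(v) for v in proj(f,[479,300,130])];print(c)
a=cv2.resize(f['image'][c[1]-55:c[1]+60,c[0]-50:c[0]+50],(500,575),interpolation=cv2.INTER_CUBIC)
b=cv2.resize(g['image'],(300,225));o=np.zeros((575,800,3),np.uint8);o[:,:500]=a;o[:225,500:]=b
save({'image':o},'pics/s4.png')
```

```text
7.5 [ 0.03320764  0.63666677  2.01047939  1.22619757  1.18028039 -1.03339996] G [480.61148445 299.35435037 131.49066758] toolz [-0.12317384  0.86673821 -0.48331469] [ 0.99018572  0.13974697 -0.00173994]
[239, 257]
```

View pics/s4.png

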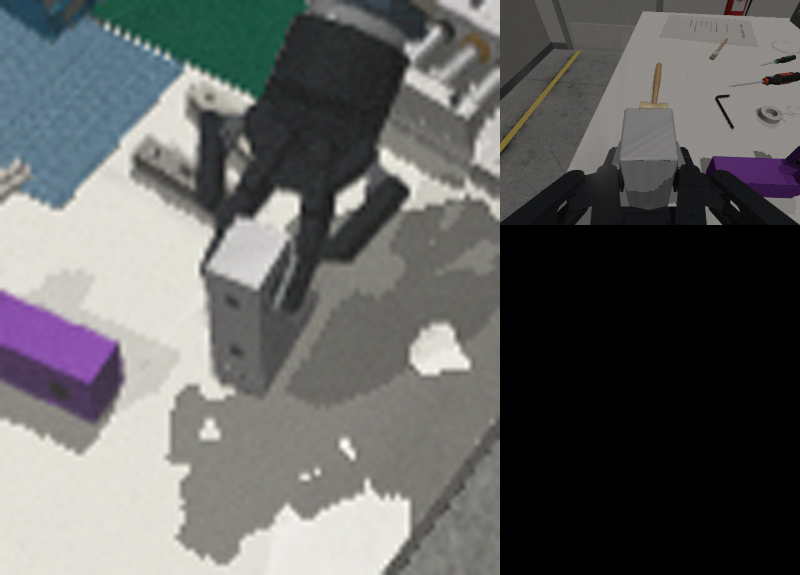

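The block is upright in the gripper with its toe towards the handwheel. Now I'll lower it.

>>> arm_command:
  deltas:
    - {"hand":20,"tx":-12,"ty":0,"tz":6.5,"wx":0,"wy":0,"wz":0}
    - {"hand":20,"tx":-12,"ty":0,"tz":6.5,"wx":0,"wy":0,"wz":0}
    - {"hand":20,"tx":-12,"ty":0,"tz":7,"wx":0,"wy":0,"wz":0}
    - {"hand":20,"tx":-1,"ty":0,"tz":0.5,"wx":0,"wy":0,"wz":0}
    - {"hand":20,"tx":0,"ty":0,"tz":0,"wx":0,"wy":0,"wz":0}

```text
clock: 8.22
eef_pos: [478.1, 316.0, 80.1]
tcp_rot: [-3.137, -1.07, 1.706]
contact_force: [-0.2, -0.0, -3.8]
opening: 0.408
grasp_force: 101.4
```

>>> arm_command:
  deltas:
    - {"hand":20,"tx":-0.9,"ty":0,"tz":0.5,"wx":0,"wy":0,"wz":0}
    - {"hand":20,"tx":-0.9,"ty":0,"tz":0.5,"wx":0,"wy":0,"wz":0}
    - {"hand":20,"tx":0,"ty":0,"tz":0,"wx":0,"wy":0,"wz":0}

```text
clock: 8.6
eef_pos: [478.2, 316.0, 78.5]
tcp_rot: [-3.139, -1.07, 1.708]
contact_force: [-0.3, -0.1, -3.7]
opening: 0.411
grasp_force: 101.4
```

>>> arm_command:
  deltas:
    - {"hand":20,"tx":-0.9,"ty":0,"tz":0.5,"wx":0,"wy":0,"wz":0}
    - {"hand":20,"tx":-0.7,"ty":0,"tz":0.4,"wx":0,"wy":0,"wz":0}
    - {"hand":20,"tx":0,"ty":0,"tz":0,"wx":0,"wy":0,"wz":0}

```text
clock: 8.98
eef_pos: [478.2, 316.1, 77.4]
tcp_rot: [-3.14, -1.072, 1.709]
contact_force: [-1.5, -4.2, 5.5]
opening: 0.409
grasp_force: 102.5
```

>>> arm_command:
  deltas:
    - {"hand":60,"tx":0,"ty":0,"tz":0,"wx":0,"wy":0,"wz":0}
    - {"hand":85,"tx":0,"ty":0,"tz":0,"wx":0,"wy":0,"wz":0}
    - {"hand":85,"tx":0,"ty":0,"tz":0,"wx":0,"wy":0,"wz":0}
    - {"hand":85,"tx":0,"ty":0,"tz":0,"wx":0,"wy":0,"wz":0}
    - {"hand":85,"tx":0,"ty":0,"tz":-20,"wx":0,"wy":0,"wz":0}
    - {"hand":85,"tx":0,"ty":0,"tz":-45,"wx":0,"wy":0,"wz":0}
    - {"hand":85,"tx":0,"ty":0,"tz":-50,"wx":0,"wy":0,"wz":0}

```text
clock: 9.85
eef_pos: [492.0, 214.3, 132.6]
tcp_rot: [-3.137, -1.07, 1.707]
contact_force: [1.5, 0.1, -0.0]
opening: 0.995
grasp_force: 0.0
```

Run:
```python
from h import *
s=r.sense();print(s['clock'],s['eef_pos'],s['opening'])
plan([480,270,240],Rt(1.713),7,85)
```

```text
9.85 [492.0451077  214.29374313 132.56997978] 0.9952065338009868
turn/row deg 8.754704687355344 mm/row 17.373144252151658
{"hand":85,"tx":17.4,"ty":-0.6,"tz":-0.3,"wx":-0,"wy":-0.153,"wz":-0}
{"hand":85,"tx":17.1,"ty":-0.6,"tz":-2.9,"wx":-0,"wy":-0.153,"wz":-0}
{"hand":85,"tx":16.5,"ty":-0.6,"tz":-5.5,"wx":-0,"wy":-0.153,"wz":-0}
{"hand":85,"tx":15.5,"ty":-0.6,"tz":-7.9,"wx":-0,"wy":-0.153,"wz":-0}
{"hand":85,"tx":14.1,"ty":-0.6,"tz":-10.2,"wx":-0,"wy":-0.153,"wz":-0}
{"hand":85,"tx":12.4,"ty":-0.6,"tz":-12.2,"wx":-0,"wy":-0.153,"wz":-0}
{"hand":85,"tx":10.4,"ty":-0.6,"tz":-13.9,"wx":-0,"wy":-0.153,"wz":-0}
```

>>> arm_command:
  deltas:
    - {"hand":85,"tx":17,"ty":0,"tz":0,"wx":0,"wy":-0.153,"wz":0}
    - {"hand":85,"tx":17,"ty":0,"tz":-3,"wx":0,"wy":-0.153,"wz":0}
    - {"hand":85,"tx":16,"ty":-1,"tz":-5,"wx":0,"wy":-0.153,"wz":0}
    - {"hand":85,"tx":15,"ty":-1,"tz":-8,"wx":0,"wy":-0.153,"wz":0}
    - {"hand":85,"tx":14,"ty":-1,"tz":-10,"wx":0,"wy":-0.153,"wz":0}
    - {"hand":85,"tx":12,"ty":-1,"tz":-12,"wx":0,"wy":-0.153,"wz":0}
    - {"hand":85,"tx":10,"ty":-1,"tz":-14,"wx":0,"wy":-0.153,"wz":0}
    - {"hand":85,"tx":0,"ty":0,"tz":0,"wx":0,"wy":0,"wz":0}

```text
clock: 10.85
eef_pos: [480.3, 272.3, 239.4]
tcp_rot: [3.139, 0.001, 1.713]
contact_force: [1.0, 0.0, -0.1]
opening: 0.995
grasp_force: 0.0
```

Run:
```python
from h import *
import pickle
f=grab('wrist');pickle.dump(f,open('W5.pkl','wb'))
for n,p in dict(top=[480,305,118],toe=[485,267,24]).items(): print(n,proj(f,p))
s=r.sense();print(s['clock'],s['eef_pos'],s['tcp_rot'],s['qpos'])
a=cv2.resize(f['image'][60:340,120:480],(771,600),interpolation=cv2.INTER_CUBIC);save({'image':a},'pics/w5.png')
```

```text
top [280.68222137 164.25474035]
toe [278.99614175 185.05743957]
10.9 [479.58148376 271.06516251 237.97948125] [-3.14096624e+00 -1.48206800e-04  1.71282054e+00] [5.11497558e-01 2.31778679e-01 1.78556522e+00 4.03934141e-04
 1.12477941e+00 3.69298950e-01]
```

View pics/w5.png

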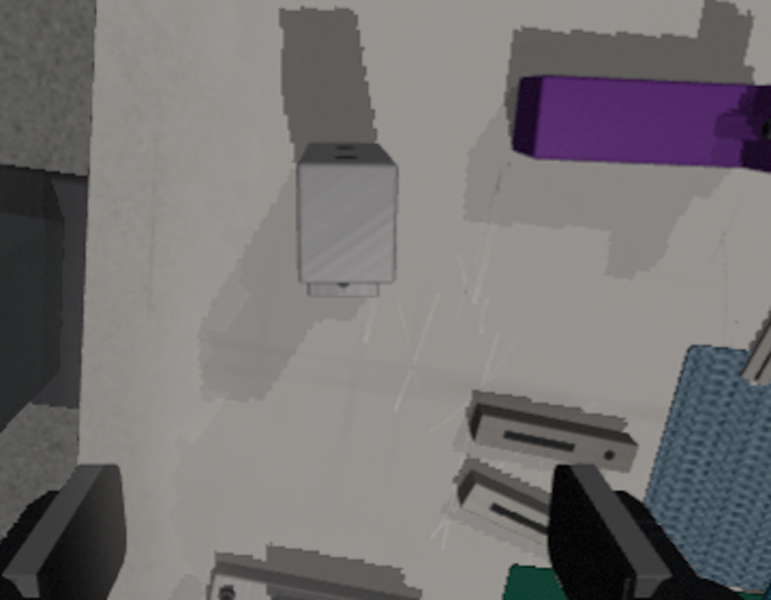

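The block stands freely. Its top-face corners in the crop are (298,164), (397,164), (396,283), (300,282).

Run:
```python
from h import *
import pickle
f=pickle.load(open('W5.pkl','rb'));k=600/280
P=lambda x,y,z=118:onz(f,(120+(x+.5)/k-.5,60+(y+.5)/k-.5),z)[:2]
q=np.array([P(*c) for c in((298,164),(397,164),(396,283),(300,282))])
print(q,q.mean(0),np.linalg.norm(q-np.roll(q,-1,0),axis=1))
v=q[0]+q[1]-q[2]-q[3];w=q[1]+q[2]-q[0]-q[3];print(np.arctan2(-v[0],v[1]),np.arctan2(w[1],w[0]))
c=q.mean(0); plan([c[0],c[1],76],Rt(1.571+.142),5,85)
```

```text
[[460.74859201 323.48535561]
 [494.95616303 328.37484389]
 [501.7232726  286.12593467]
 [466.80710125 281.52921325]] [481.05878222 304.87883686] [34.55524578 42.78742925 35.2174512  42.39131297]
0.1511523793156677 0.13638325395040637
turn/row deg 0.007657472392638435 mm/row 33.09555820979347
{"hand":85,"tx":6.6,"ty":1.3,"tz":32.4,"wx":-0,"wy":-0,"wz":-0}
{"hand":85,"tx":6.6,"ty":1.3,"tz":32.4,"wx":-0,"wy":-0,"wz":-0}
{"hand":85,"tx":6.6,"ty":1.3,"tz":32.4,"wx":-0,"wy":-0,"wz":-0}
{"hand":85,"tx":6.7,"ty":1.3,"tz":32.4,"wx":-0,"wy":-0,"wz":-0}
{"hand":85,"tx":6.7,"ty":1.3,"tz":32.4,"wx":-0,"wy":-0,"wz":-0}
```

>>> arm_command:
  deltas:
    - {"hand":85,"tx":16.5,"ty":3.5,"tz":20,"wx":0,"wy":0,"wz":0}
    - {"hand":85,"tx":16.5,"ty":3,"tz":30,"wx":0,"wy":0,"wz":0}
    - {"hand":85,"tx":0,"ty":0,"tz":40,"wx":0,"wy":0,"wz":0}
    - {"hand":85,"tx":0,"ty":0,"tz":40,"wx":0,"wy":0,"wz":0}
    - {"hand":85,"tx":0,"ty":0,"tz":32,"wx":0,"wy":0,"wz":0}
    - {"hand":85,"tx":0,"ty":0,"tz":0,"wx":0,"wy":0,"wz":0}
    - {"hand":85,"tx":0,"ty":0,"tz":0,"wx":0,"wy":0,"wz":0}
    - {"hand":20,"tx":0,"ty":0,"tz":0,"wx":0,"wy":0,"wz":0}

```text
clock: 11.9
eef_pos: [482.2, 304.2, 76.5]
tcp_rot: [3.141, -0.0, 1.71]
contact_force: [-0.1, 0.7, 0.7]
opening: 0.814
grasp_force: 0.0
```

>>> arm_command:
  deltas:
    - {"hand":20,"tx":0,"ty":0,"tz":0,"wx":0,"wy":0,"wz":0}
    - {"hand":20,"tx":0,"ty":0,"tz":0,"wx":0,"wy":0,"wz":0}
    - {"hand":20,"tx":0,"ty":0,"tz":0,"wx":0,"wy":0,"wz":0}
    - {"hand":20,"tx":0,"ty":0,"tz":0,"wx":0,"wy":0,"wz":0}
    - {"hand":20,"tx":0,"ty":0,"tz":0,"wx":0,"wy":0,"wz":0}

```text
clock: 12.52
eef_pos: [481.4, 304.2, 76.3]
tcp_rot: [-3.141, 0.001, 1.71]
contact_force: [-3.3, -1.2, 7.8]
opening: 0.41
grasp_force: 98.8
```

>>> arm_command:
  deltas:
    - {"hand":20,"tx":0,"ty":0,"tz":-15,"wx":0,"wy":0,"wz":0}
    - {"hand":20,"tx":0,"ty":0,"tz":-35,"wx":0,"wy":0,"wz":0}
    - {"hand":20,"tx":0,"ty":0,"tz":-40,"wx":0,"wy":0,"wz":0}
    - {"hand":20,"tx":0,"ty":0,"tz":-20,"wx":0,"wy":0,"wz":0}
    - {"hand":20,"tx":0,"ty":0,"tz":0,"wx":0,"wy":0,"wz":0}

```text
clock: 13.15
eef_pos: [482.2, 304.6, 187.3]
tcp_rot: [3.14, -0.0, 1.711]
contact_force: [0.0, -0.0, -4.6]
opening: 0.409
grasp_force: 100.5
```

Run:
```python
from h import *
s=r.sense();print(s['eef_pos'],s['tcp_rot'],s['opening'])
plan([509.1,-40.2,165],Rt(1.491),8,20)
```

```text
[482.24645954 304.61966165 187.34307984] [ 3.13985955e+00 -4.51075632e-04  1.71060071e+00] 0.40900410111969027
turn/row deg 1.5728235538771844 mm/row 43.32308220557898
{"hand":20,"tx":-43.2,"ty":-2.7,"tz":2.8,"wx":0,"wy":-0,"wz":0.027}
{"hand":20,"tx":-43.2,"ty":-1.5,"tz":2.8,"wx":0,"wy":-0,"wz":0.027}
{"hand":20,"tx":-43.2,"ty":-0.3,"tz":2.8,"wx":0,"wy":-0,"wz":0.027}
{"hand":20,"tx":-43.2,"ty":0.9,"tz":2.8,"wx":0,"wy":-0,"wz":0.027}
{"hand":20,"tx":-43.2,"ty":2.1,"tz":2.8,"wx":0,"wy":-0,"wz":0.027}
{"hand":20,"tx":-43.1,"ty":3.2,"tz":2.8,"wx":0,"wy":-0,"wz":0.027}
{"hand":20,"tx":-43,"ty":4.4,"tz":2.8,"wx":0,"wy":-0,"wz":0.027}
{"hand":20,"tx":-42.9,"ty":5.6,"tz":2.8,"wx":0,"wy":-0,"wz":0.027}
```

>>> arm_command:
  deltas:
    - {"hand":20,"tx":-43,"ty":-2.5,"tz":3,"wx":0,"wy":0,"wz":0.027}
    - {"hand":20,"tx":-43,"ty":-1.5,"tz":3,"wx":0,"wy":0,"wz":0.027}
    - {"hand":20,"tx":-43,"ty":0,"tz":3,"wx":0,"wy":0,"wz":0.028}
    - {"hand":20,"tx":-43,"ty":1,"tz":3,"wx":0,"wy":0,"wz":0.028}
    - {"hand":20,"tx":-43,"ty":2,"tz":3,"wx":0,"wy":0,"wz":0.028}
    - {"hand":20,"tx":-43,"ty":3,"tz":3,"wx":0,"wy":0,"wz":0.028}
    - {"hand":20,"tx":-43,"ty":4.5,"tz":2,"wx":0,"wy":0,"wz":0.027}
    - {"hand":20,"tx":-43,"ty":5.5,"tz":2,"wx":0,"wy":0,"wz":0.027}

```text
clock: 14.15
eef_pos: [507.4, -41.0, 162.5]
tcp_rot: [-3.139, 0.001, 1.49]
contact_force: [0.7, -0.5, -4.4]
opening: 0.411
grasp_force: 100.4
```

>>> arm_command:
  deltas:
    - {"hand":20,"tx":0,"ty":0,"tz":0,"wx":0,"wy":0,"wz":0}
    - {"hand":20,"tx":0,"ty":0,"tz":0,"wx":0,"wy":0,"wz":0}

```text
clock: 14.4
eef_pos: [507.6, -39.6, 162.8]
tcp_rot: [-3.139, 0.001, 1.49]
contact_force: [-0.0, 0.5, -4.6]
opening: 0.41
grasp_force: 100.4
```

Run:
```python
from h import *
import pickle
E=[];
for i in range(6):
    f=grab('wrist');s=r.sense();E.append(np.r_[s['eef_pos'],s['tcp_rot'][2]]);T=np.array(f['world_to_cam']);print(np.round(E[-1],3),np.round(-T[:3,:3].T@T[:3,3],2))
print(np.mean(E,0))
pickle.dump(f,open('W6.pkl','wb'))
a=cv2.resize(f['image'][80:420,100:480],(670,600),interpolation=cv2.INTER_CUBIC);save({'image':a},'pics/w6.png')
```

```text
[507.776 -39.179 163.019   1.491] [515.61  37.85 304.19]
[507.956 -38.917 163.215   1.491] [515.65  38.29 304.39]
[508.074 -38.835 163.376   1.492] [515.72  38.54 304.57]
[508.211 -38.843 163.506   1.492] [515.79  38.66 304.72]
[508.272 -38.904 163.576   1.492] [515.86  38.67 304.84]
[508.364 -38.989 163.641   1.492] [515.92  38.61 304.93]
[508.10894047 -38.94464472 163.38875529   1.49156663]
```

View pics/w6.png

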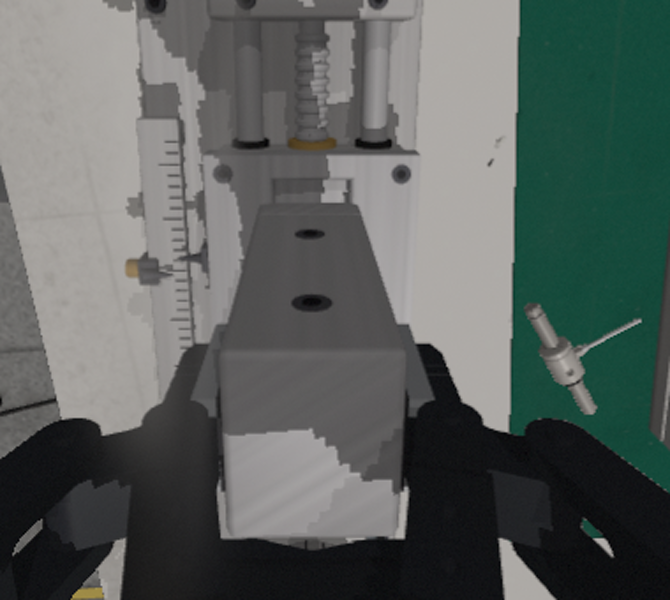

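The block hangs above the carriage and is parallel to it. Its lower back edge is at (258–358, 206), the wide pocket's far edge at (273–352, 179) and the carriage screws at (223,173) and (401,174).

Run:
```python
from h import *
import pickle
f=pickle.load(open('W6.pkl','rb'));k=600/340
P=lambda x,y,z:onz(f,(100+(x+.5)/k-.5,80+(y+.5)/k-.5),z)[:2]
z=163.6-76.4+8
a,b=P(258,206,z),P(358,207,z);print('back edge',a,b,(a+b)/2,np.linalg.norm(a-b))
print('top back edge',P(220,350,z+110),P(406,350,z+110))
u=np.array([.08,.997])
print('origin of block',(a+b)/2-37.5*u)
c,d=P(273,178,52),P(352,179,52);print('pocket',(c+d)/2,np.linalg.norm(c-d),'seat',(c+d)/2-u*37)
e,g=P(223,173,52),P(401,174,52);print('screws',e,g,'seat',(e+g)/2-u*40)
h,i=P(207,152,52),P(419,153,52);print('edge',h,i,'seat',(h+i)/2-u*48, np.arctan2(*(i-h)[::-1]))
s=r.sense();print(s['eef_pos'])
```

```text
back edge [491.81016084 -16.10187217] [527.39423779 -19.29326868] [509.60219931 -17.69757043] 35.726902246557025
top back edge [494.58118109 -14.06149968] [528.62493744 -16.74839029]
origin of block [506.60219931 -55.08507043]
pocket [511.20842695 -17.18719112] 33.54820686887422 seat [508.24842695 -54.07619112]
screws [473.6110398  -11.82371687] [548.72542925 -18.21536609] seat [507.96823452 -54.89954148]
edge [468.04184659  -2.40899463] [556.55125442  -9.85824667] seat [508.4565505  -53.98962065] -0.08396550977549472
[508.3637381  -38.98902431 163.64085718]
```

>>> arm_command:
  deltas:
    - {"hand":20,"tx":-0.4,"ty":1,"tz":15,"wx":0,"wy":0,"wz":0}
    - {"hand":20,"tx":0,"ty":0,"tz":15,"wx":0,"wy":0,"wz":0}
    - {"hand":20,"tx":0,"ty":0,"tz":4,"wx":0,"wy":0,"wz":0}
    - {"hand":20,"tx":0,"ty":0,"tz":0,"wx":0,"wy":0,"wz":0}
    - {"hand":20,"tx":0,"ty":0,"tz":0,"wx":0,"wy":0,"wz":0}
    - {"hand":20,"tx":0,"ty":0,"tz":1.5,"wx":0,"wy":0,"wz":0}
    - {"hand":20,"tx":0,"ty":0,"tz":1.5,"wx":0,"wy":0,"wz":0}
    - {"hand":20,"tx":0,"ty":0,"tz":0,"wx":0,"wy":0,"wz":0}

```text
clock: 15.7
eef_pos: [509.3, -40.3, 126.7]
tcp_rot: [-3.14, 0.001, 1.49]
contact_force: [0.1, 0.0, -4.3]
opening: 0.406
grasp_force: 100.3
```

>>> arm_command:
  deltas:
    - {"hand":20,"tx":0,"ty":0,"tz":1.5,"wx":0,"wy":0,"wz":0}
    - {"hand":20,"tx":0,"ty":0,"tz":1.5,"wx":0,"wy":0,"wz":0}
    - {"hand":20,"tx":0,"ty":0,"tz":0,"wx":0,"wy":0,"wz":0}

```text
clock: 16.08
eef_pos: [509.2, -40.3, 123.5]
tcp_rot: [-3.14, 0.001, 1.49]
contact_force: [-0.9, 0.7, -4.6]
opening: 0.41
grasp_force: 100.3
```

>>> arm_command:
  deltas:
    - {"hand":20,"tx":0,"ty":0,"tz":1.2,"wx":0,"wy":0,"wz":0}
    - {"hand":20,"tx":0,"ty":0,"tz":1.2,"wx":0,"wy":0,"wz":0}
    - {"hand":20,"tx":0,"ty":0,"tz":0.7,"wx":0,"wy":0,"wz":0}
    - {"hand":20,"tx":0,"ty":0,"tz":0,"wx":0,"wy":0,"wz":0}

```text
clock: 16.58
eef_pos: [509.3, -40.3, 120.5]
tcp_rot: [-3.14, 0.001, 1.491]
contact_force: [0.5, -0.3, -5.0]
opening: 0.411
grasp_force: 100.4
```

>>> arm_command:
  deltas:
    - {"hand":20,"tx":0,"ty":0,"tz":0.5,"wx":0,"wy":0,"wz":0}
    - {"hand":20,"tx":0,"ty":0,"tz":0.5,"wx":0,"wy":0,"wz":0}
    - {"hand":20,"tx":0,"ty":0,"tz":0,"wx":0,"wy":0,"wz":0}

```text
clock: 16.95
eef_pos: [509.4, -40.2, 120.3]
tcp_rot: [-3.141, 0.001, 1.491]
contact_force: [-3.9, -0.0, 6.5]
opening: 0.413
grasp_force: 101.7
```

The block is home, with about 11 N of contact at the expected height. I'll let go, rise, and go over the wheel.

>>> arm_command:
  deltas:
    - {"hand":60,"tx":0,"ty":0,"tz":0,"wx":0,"wy":0,"wz":0}
    - {"hand":85,"tx":0,"ty":0,"tz":0,"wx":0,"wy":0,"wz":0}
    - {"hand":85,"tx":0,"ty":0,"tz":0,"wx":0,"wy":0,"wz":0}
    - {"hand":85,"tx":0,"ty":0,"tz":0,"wx":0,"wy":0,"wz":0}
    - {"hand":85,"tx":0,"ty":0,"tz":-15,"wx":0,"wy":0,"wz":0}
    - {"hand":85,"tx":0,"ty":0,"tz":-40,"wx":0,"wy":0,"wz":0}
    - {"hand":85,"tx":0,"ty":0,"tz":-50,"wx":0,"wy":0,"wz":0}

```text
clock: 17.82
eef_pos: [508.8, -40.1, 226.0]
tcp_rot: [-3.139, 0.001, 1.491]
contact_force: [0.8, -0.2, -0.4]
opening: 0.998
grasp_force: 0.0
```

Run:
```python
from h import *
import pickle
f=pickle.load(open('W1.pkl','rb'));print('wheel',onz(f,(295,293),111),'oiler base',onz(f,(345,332),20),onz(f,(357,372),105))
plan([495,-216,225],Rt(0.7),6,85)
print(r.sense()['eef_pos'],r.sense()['contact_force'])
```

```text
wheel [ 494.90204831 -215.32675222  111.        ] oiler base [ 582.84072642 -334.25887875   20.        ] [ 582.21903742 -331.95001366  105.        ]
turn/row deg 7.549243930298195 mm/row 29.412413012481544
{"hand":85,"tx":-29.4,"ty":0.1,"tz":0.2,"wx":-0,"wy":0,"wz":0.132}
{"hand":85,"tx":-29.2,"ty":3.9,"tz":0.2,"wx":-0,"wy":0,"wz":0.132}
{"hand":85,"tx":-28.4,"ty":7.7,"tz":0.2,"wx":-0,"wy":0,"wz":0.132}
{"hand":85,"tx":-27.1,"ty":11.4,"tz":0.2,"wx":-0,"wy":0,"wz":0.132}
{"hand":85,"tx":-25.4,"ty":14.8,"tz":0.2,"wx":-0,"wy":0,"wz":0.132}
{"hand":85,"tx":-23.2,"ty":18,"tz":0.2,"wx":-0,"wy":0,"wz":0.132}
[508.84802342 -40.07252568 225.99871923] [ 0.7993321  -0.2040364  -0.43763763]
```

>>> arm_command:
  deltas:
    - {"hand":85,"tx":-29.5,"ty":0,"tz":0,"wx":0,"wy":0,"wz":0.132}
    - {"hand":85,"tx":-29,"ty":4,"tz":0,"wx":0,"wy":0,"wz":0.132}
    - {"hand":85,"tx":-28.5,"ty":7.5,"tz":0,"wx":0,"wy":0,"wz":0.132}
    - {"hand":85,"tx":-27,"ty":11.5,"tz":0,"wx":0,"wy":0,"wz":0.132}
    - {"hand":85,"tx":-25.5,"ty":15,"tz":0,"wx":0,"wy":0,"wz":0.132}
    - {"hand":85,"tx":-23,"ty":18,"tz":0,"wx":0,"wy":0,"wz":0.132}
    - {"hand":85,"tx":0,"ty":0,"tz":0,"wx":0,"wy":0,"wz":0}
    - {"hand":85,"tx":0,"ty":0,"tz":0,"wx":0,"wy":0,"wz":0}

```text
clock: 18.82
eef_pos: [495.6, -215.6, 225.3]
tcp_rot: [3.141, 0.001, 0.7]
contact_force: [0.2, 0.5, 0.8]
opening: 0.994
grasp_force: 0.0
```

Run:
```python
from h import *
import pickle
for i in range(3): f=grab('wrist')
pickle.dump(f,open('W7.pkl','wb'));s=r.sense();print(s['clock'],s['eef_pos'],s['tcp_rot'])
for p in([495,-215.5,111],[500,-46,162],[442,-56,47],[449,-51,47]): print(proj(f,p))
m=(f['image'].max(2)<70).astype(np.uint8);u,v=proj(f,[495,-215.5,111])
mm=np.zeros_like(m);cv2.circle(mm,(int(u),int(v)),75,1,-1)
cs,_=cv2.findContours(m*mm,cv2.RETR_EXTERNAL,cv2.CHAIN_APPROX_NONE);c=max(cs,key=cv2.contourArea);print(cv2.minEnclosingCircle(c))
g=cv2.cvtColor(f['image'],cv2.COLOR_RGB2GRAY);print(cv2.HoughCircles(g,cv2.HOUGH_GRADIENT,1,40,param1=120,param2=25,minRadius=6,maxRadius=70))
save({'image':cv2.resize(f['image'],(800,600),interpolation=cv2.INTER_CUBIC)},'pics/w7.png')
```

```text
18.975 [ 495.75268235 -215.17575527  225.05874425] [3.14152956e+00 1.53792507e-03 7.00279107e-01]
[274.8808288  210.09074725]
[37.35857113 36.64177796]
[101.24387957 122.74020226]
[100.49531308 112.79053945]
((273.9671325683594, 189.10546875), 48.93418502807617)
[[[135.5  72.5  68.3]
  [191.5 122.5  68.3]
  [232.5 122.5  50.7]
  [259.5 194.5  51.8]
  [185.5 179.5  66.1]
  [181.5  66.5  37.2]
  [514.5 311.5  54.5]
  [120.5 127.5  29.3]
  [301.5 189.5  18.5]
  [148.5 156.5  14.4]
  [278.5 156.5  11.8]]]
```

View pics/w7.png

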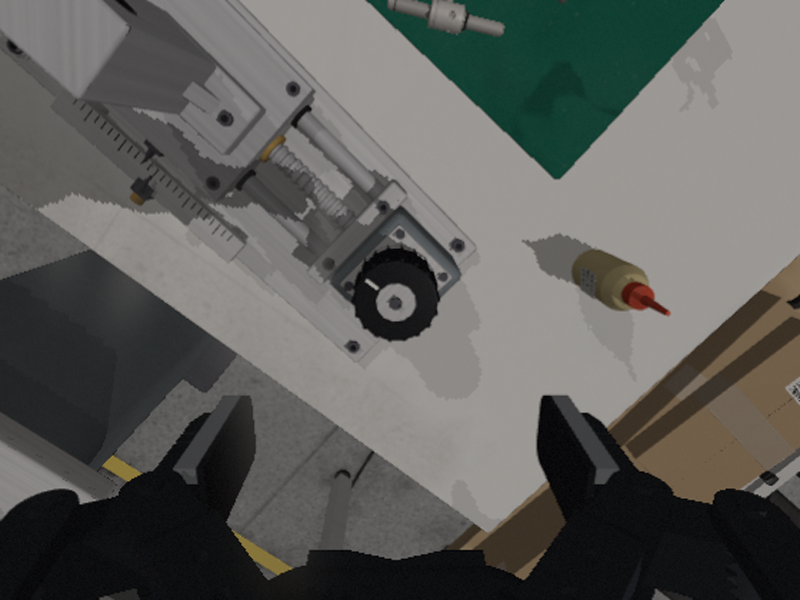

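The wheel's top centre is at (396,302) in the enlarged view, i.e. (277,211) raw. The block's foot sits flush on the carriage.

Run:
```python
from h import *
import pickle
f=pickle.load(open('W7.pkl','rb'));c=onz(f,(276.8,211),111);print(c);c[2]=74
print(r.sense()['eef_pos']);plan(c,Rt(.7),4,85)
```

```text
[ 495.39404993 -217.11877153  111.        ]
[ 495.75268235 -215.17575527  225.05874425]
turn/row deg 0.02240734991027621 mm/row 37.76791639792497
{"hand":85,"tx":-0.3,"ty":0.3,"tz":37.8,"wx":0,"wy":0,"wz":0}
{"hand":85,"tx":-0.3,"ty":0.3,"tz":37.8,"wx":0,"wy":0,"wz":0}
{"hand":85,"tx":-0.4,"ty":0.3,"tz":37.8,"wx":0,"wy":0,"wz":0}
{"hand":85,"tx":-0.4,"ty":0.3,"tz":37.8,"wx":0,"wy":0,"wz":0}
```

>>> arm_command:
  deltas:
    - {"hand":85,"tx":-0.7,"ty":0.5,"tz":40,"wx":0,"wy":0,"wz":0}
    - {"hand":85,"tx":-0.7,"ty":0.7,"tz":40,"wx":0,"wy":0,"wz":0}
    - {"hand":85,"tx":0,"ty":0,"tz":40,"wx":0,"wy":0,"wz":0}
    - {"hand":85,"tx":0,"ty":0,"tz":31,"wx":0,"wy":0,"wz":0}
    - {"hand":85,"tx":0,"ty":0,"tz":0,"wx":0,"wy":0,"wz":0}
    - {"hand":85,"tx":0,"ty":0,"tz":0,"wx":0,"wy":0,"wz":0}
    - {"hand":35,"tx":0,"ty":0,"tz":0,"wx":0,"wy":0,"wz":0}
    - {"hand":35,"tx":0,"ty":0,"tz":0,"wx":0,"wy":0,"wz":0}
  squeeze: 45

```text
clock: 19.98
eef_pos: [495.8, -218.2, 74.9]
tcp_rot: [3.14, 0.001, 0.699]
contact_force: [-1.8, 3.9, 6.6]
opening: 0.6
grasp_force: 4.9
```

>>> arm_command:
  deltas:
    - {"hand":35,"tx":0,"ty":0,"tz":0,"wx":0,"wy":0,"wz":0}
    - {"hand":35,"tx":0,"ty":0,"tz":0,"wx":0,"wy":0,"wz":0}
    - {"hand":35,"tx":0,"ty":0,"tz":0,"wx":0,"wy":0,"wz":0}

```text
clock: 20.35
eef_pos: [494.2, -216.8, 74.9]
tcp_rot: [-3.139, 0.002, 0.698]
contact_force: [-5.3, 9.3, 14.7]
opening: 0.541
grasp_force: 44.0
```

>>> arm_command:
  deltas:
    - {"hand":35,"tx":0,"ty":-0.7,"tz":-0.5,"wx":0,"wy":0,"wz":-0.08}
    - {"hand":35,"tx":0,"ty":0,"tz":0,"wx":0,"wy":0,"wz":-0.12}
    - {"hand":35,"tx":0,"ty":0,"tz":0,"wx":0,"wy":0,"wz":-0.15}
    - {"hand":35,"tx":0,"ty":0,"tz":0,"wx":0,"wy":0,"wz":-0.15}
    - {"hand":35,"tx":0,"ty":0,"tz":0,"wx":0,"wy":0,"wz":-0.15}
    - {"hand":35,"tx":0,"ty":0,"tz":0,"wx":0,"wy":0,"wz":-0.15}
    - {"hand":35,"tx":0,"ty":0,"tz":0,"wx":0,"wy":0,"wz":0}

```text
clock: 21.22
eef_pos: [493.8, -216.5, 75.1]
tcp_rot: [-3.139, -0.0, 1.5]
contact_force: [-5.0, 5.6, 8.9]
opening: 0.537
grasp_force: 45.9
```

Run:
```python
from h import *
import pickle
s=r.sense();print(s['clock'],s['eef_pos'],s['tcp_rot'][2],s['wrist_torque'],s['qpos'][5])
F={n:grab(n) for n in('scene','top','wrist')};pickle.dump(F,open('F8.pkl','wb'))
out=[]
for n,f in F.items():
    u,v=proj(f,[445,-56,47]);print(n,u,v)
    u=int(np.clip(u,30,529));v=int(np.clip(v,30,389));out.append(cv2.resize(f['image'][v-30:v+30,u-30:u+30],(390,390),interpolation=cv2.INTER_CUBIC))
save({'image':np.hstack(out[:2])},'pics/p8.png')
```

```text
21.225 [ 493.84823739 -216.51675062   75.06060112] 1.5002042471008306 [0.91836653 0.48840331 0.02306373] -0.3440667892145182
scene 308.0118723307886 206.5220738920663
top 331.3792804581777 244.4212237078745
wrist 122.03016716107848 -105.45733091518116
```

>>> arm_command:
  deltas:
    - {"hand":35,"tx":0,"ty":0,"tz":0,"wx":0,"wy":0,"wz":-0.15}
    - {"hand":35,"tx":0,"ty":0,"tz":0,"wx":0,"wy":0,"wz":-0.15}
    - {"hand":35,"tx":0,"ty":0,"tz":0,"wx":0,"wy":0,"wz":-0.15}
    - {"hand":35,"tx":0,"ty":0,"tz":0,"wx":0,"wy":0,"wz":-0.15}

```text
clock: 21.88
eef_pos: [493.5, -216.5, 75.0]
tcp_rot: [-3.139, -0.002, 2.103]
contact_force: [-6.1, 6.2, 9.9]
opening: 0.537
grasp_force: 45.7
```

```bash
cat >> h.py <<'E'
U=np.array([.0820,.9966]); X=np.array([.9966,-.0820]); RT=np.array([441.5,-55.8])  # slide y, slide x, rider tip estimate
def patch(f,z=47,xs=(-15,35),ys=(-20,20),res=4):
    """rectified patch: rows = slide y (down = -y), cols = slide x from the rider tip"""
    gx=np.arange(xs[0],xs[1],1/res);gy=np.arange(ys[1],ys[0],-1/res)
    XX,YY=np.meshgrid(gx,gy);W=RT+XX[...,None]*X+YY[...,None]*U
    P=np.c_[W.reshape(-1,2),np.full(XX.size,z)];T=np.array(f['world_to_cam']);c=P@T[:3,:3].T+T[:3,3]
    uv=cv2.projectPoints(c*[1,-1,-1],np.zeros(3),np.zeros(3),np.array(f['mtx'],float),np.array(f['D'],float))[0][:,0].reshape(XX.shape+(2,)).astype(np.float32)
    return cv2.remap(f['image'],uv[...,0],uv[...,1],cv2.INTER_LINEAR),gx,gy
E
python3 - <<'E'
from h import *
import pickle
s=r.sense();print(s['clock'],s['tcp_rot'][2],s['wrist_torque'],s['contact_force'],s['qpos'][5])
f=pickle.load(open('W2.pkl','rb'))
p,gx,gy=patch(f,res=1);g=p.max(2)
print('     '+' '.join('%3d'%v for v in gx[:34]))
for i in range(6,34): print('%4d '%gy[i]+' '.join('%3d'%v for v in g[i,:34]))
E
```

```text
21.875 2.1027453220003136 [ 0.88765126  0.76309966 -0.16723224] [-6.0826797   6.21992181  9.92604709] -0.9466866402388887
     -15 -14 -13 -12 -11 -10  -9  -8  -7  -6  -5  -4  -3  -2  -1   0   1   2   3   4   5   6   7   8   9  10  11  12  13  14  15  16  17  18
  14 161 158 151 148 147 148 112 126 141 143 144 144 144 145 146 147 149 149 135 127 129 121 115 118 113 125 145 142 136 135 122 108  91  79
  13 161 161 156 150 148 148 108 125 141 143 144 144 144 145 146 147 149 148 146 146 146 145 141 134 115 125 143 142 137 136 109  91  77  65
  12 162 162 157 150 148 147 110 126 141 143 144 144 144 145 146 146 149 149 148 147 146 144 127 111 101 123 140 138 137 136 110  88  73  64
  11 162 162 157 150 147 146 113 129 142 143 144 144 144 145 146 146 149 148 145 139 138 140 111  93  93 126 141 139 137 136 112  85  78  72
  10 162 161 159 150 147 133 102 130 143 143 144 143 144 146 146 147 149 148 136 117 115 117 102  96  93 126 142 139 136 133 111  86  81  78
   9 162 161 158 149 140 109  83 127 142 144 144 143 144 146 146 147 150 147 134 123 122 126 130 133 107 123 138 130 123 115  95  84
[... 2410 characters left out ...]
 159 155 149 148 148 148 120 129 143 143 144 143 143 145 147 149 151 150 137 126 128 126 126 132 116 123 136 139 137 137 131 121  99  89
 -10 153 148 148 148 147 148 122 129 142 143 144 143 144 146 147 148 150 149 127 116 118 115 109 110 109 121 136 138 138 136 113  96  91  89
 -11 153 148 148 148 148 148 124 127 141 143 144 144 144 146 147 148 150 149 141 139 137 138 139 138 117 120 135 138 138 138 116 104  95  88
 -12 154 149 148 148 148 145 122 127 140 143 143 144 144 145 146 148 150 150 149 149 148 147 145 139 117 118 135 139 138 137 134 133 105  88
 -13 153 150 149 148 148 134 106 122 141 143 144 143 143 145 148 148 150 149 147 145 145 142 144 139 117 117 134 138 137 137 136 136 109  90
```

>>> arm_command:
  deltas:
    - {"hand":35,"tx":0,"ty":0,"tz":0,"wx":0,"wy":0,"wz":-0.16}
    - {"hand":35,"tx":0,"ty":0,"tz":0,"wx":0,"wy":0,"wz":-0.16}
    - {"hand":35,"tx":0,"ty":0,"tz":0,"wx":0,"wy":0,"wz":-0.16}
    - {"hand":35,"tx":0,"ty":0,"tz":0,"wx":0,"wy":0,"wz":-0.16}
    - {"hand":35,"tx":0,"ty":0,"tz":0,"wx":0,"wy":0,"wz":-0.16}
    - {"hand":35,"tx":0,"ty":0,"tz":0,"wx":0,"wy":0,"wz":-0.16}
    - {"hand":35,"tx":0,"ty":0,"tz":0,"wx":0,"wy":0,"wz":0}

```text
clock: 22.75
eef_pos: [493.2, -216.8, 75.0]
tcp_rot: [-3.141, -0.004, 3.061]
contact_force: [-7.3, 4.5, 9.9]
opening: 0.542
grasp_force: 46.0
```

>>> arm_command:
  deltas:
    - {"hand":60,"tx":0,"ty":0,"tz":0,"wx":0,"wy":0,"wz":0}
    - {"hand":85,"tx":0,"ty":0,"tz":0,"wx":0,"wy":0,"wz":0}
    - {"hand":85,"tx":0,"ty":0,"tz":0,"wx":0,"wy":0,"wz":0}
    - {"hand":85,"tx":0,"ty":0,"tz":-20,"wx":0,"wy":0,"wz":0}
    - {"hand":85,"tx":0,"ty":0,"tz":-45,"wx":0,"wy":0,"wz":0}

```text
clock: 23.38
eef_pos: [493.5, -216.8, 138.4]
tcp_rot: [3.142, -0.005, 3.058]
contact_force: [1.9, 0.0, -0.0]
opening: 0.995
grasp_force: 0.0
```

Run:
```python
from h import *
s=r.sense();print(s['clock'],s['eef_pos'],s['tcp_rot'])
plan([412,-86,135],Rt(.9),12,85)
```

```text
23.375 [ 493.52804216 -216.7940245   138.37199804] [ 3.14155395 -0.00503691  3.05847149]
turn/row deg 10.305957982082237 mm/row 12.846656740807472
{"hand":85,"tx":7.7,"ty":10.3,"tz":0.3,"wx":-0,"wy":-0,"wz":0.18}
{"hand":85,"tx":9.4,"ty":8.8,"tz":0.3,"wx":-0,"wy":-0,"wz":0.18}
{"hand":85,"tx":10.8,"ty":6.9,"tz":0.3,"wx":-0,"wy":-0,"wz":0.18}
{"hand":85,"tx":11.9,"ty":4.9,"tz":0.3,"wx":-0,"wy":-0,"wz":0.18}
{"hand":85,"tx":12.6,"ty":2.7,"tz":0.3,"wx":-0,"wy":-0,"wz":0.18}
{"hand":85,"tx":12.8,"ty":0.4,"tz":0.3,"wx":-0,"wy":-0,"wz":0.18}
{"hand":85,"tx":12.7,"ty":-1.9,"tz":0.3,"wx":-0,"wy":-0,"wz":0.18}
{"hand":85,"tx":12.2,"ty":-4.1,"tz":0.3,"wx":-0,"wy":-0,"wz":0.18}
{"hand":85,"tx":11.2,"ty":-6.3,"tz":0.3,"wx":-0,"wy":-0,"wz":0.18}
{"hand":85,"tx":9.9,"ty":-8.2,"tz":0.3,"wx":-0,"wy":-0,"wz":0.18}
{"hand":85,"tx":8.3,"ty":-9.8,"tz":0.3,"wx":-0,"wy":-0,"wz":0.18}
{"hand":85,"tx":6.4,"ty":-11.1,"tz":0.3,"wx":-0,"wy":-0,"wz":0.18}
```

>>> arm_command:
  deltas:
    - {"hand":85,"tx":8,"ty":10,"tz":0,"wx":0,"wy":0,"wz":0.18}
    - {"hand":85,"tx":9,"ty":9,"tz":0,"wx":0,"wy":0,"wz":0.18}
    - {"hand":85,"tx":11,"ty":7,"tz":0,"wx":0,"wy":0,"wz":0.18}
    - {"hand":85,"tx":12,"ty":5,"tz":0,"wx":0,"wy":0,"wz":0.18}
    - {"hand":85,"tx":12.5,"ty":3,"tz":0,"wx":0,"wy":0,"wz":0.18}
    - {"hand":85,"tx":13,"ty":0,"tz":0,"wx":0,"wy":0,"wz":0.18}
    - {"hand":85,"tx":12.5,"ty":-2,"tz":0,"wx":0,"wy":0,"wz":0.18}
    - {"hand":85,"tx":12,"ty":-4,"tz":0,"wx":0,"wy":0,"wz":0.18}

```text
clock: 24.38
eef_pos: [440.3, -129.9, 139.3]
tcp_rot: [-3.14, 0.001, 1.613]
contact_force: [0.6, 0.0, -0.3]
opening: 0.994
grasp_force: 0.0
```

>>> arm_command:
  deltas:
    - {"hand":85,"tx":11,"ty":-6,"tz":0,"wx":0,"wy":0,"wz":0.18}
    - {"hand":85,"tx":10,"ty":-8,"tz":0,"wx":0,"wy":0,"wz":0.18}
    - {"hand":85,"tx":8,"ty":-10,"tz":0,"wx":0,"wy":0,"wz":0.18}
    - {"hand":85,"tx":6,"ty":-11,"tz":0,"wx":0,"wy":0,"wz":0.18}
    - {"hand":85,"tx":0,"ty":0,"tz":25,"wx":0,"wy":0,"wz":0}
    - {"hand":85,"tx":0,"ty":0,"tz":20,"wx":0,"wy":0,"wz":0}
    - {"hand":85,"tx":0,"ty":0,"tz":0,"wx":0,"wy":0,"wz":0}
    - {"hand":85,"tx":0,"ty":0,"tz":0,"wx":0,"wy":0,"wz":0}

```text
clock: 25.38
eef_pos: [413.7, -87.6, 94.8]
tcp_rot: [3.141, 0.002, 0.898]
contact_force: [-0.3, -0.7, -0.5]
opening: 0.993
grasp_force: 0.0
```

Run:
```python
from h import *
import pickle
for i in range(2): f=grab('wrist')
pickle.dump(f,open('W9.pkl','wb'))
s=r.sense();print(s['clock'],s['eef_pos'],s['tcp_rot'],proj(f,[442,-57,47]))
p,gx,gy=patch(f,res=1);g=p.max(2)
print('     '+' '.join('%3d'%v for v in gx[:34]))
for i in range(8,38): print('%4d '%gy[i]+' '.join('%3d'%v for v in g[i,:34]))
```

```text
25.475 [413.97340414 -87.62841111  95.02608447] [3.14062571e+00 1.11782435e-03 8.98389974e-01] [279.54958107 172.74362671]
     -15 -14 -13 -12 -11 -10  -9  -8  -7  -6  -5  -4  -3  -2  -1   0   1   2   3   4   5   6   7   8   9  10  11  12  13  14  15  16  17  18
  12 115  99  98  97  97  97  90  94  98 100  99  99  99 100 100 102 103 101 101 101 100  99  99 118  98  90  85  84  84  86  86  85  84  85
  11 110  98  98  97  97  98  90  95  99  99  99  99  98 100 100 101 104 101 102 100 100 100  99 100  98  89  85  84  84  86  86  85  84  84
  10 106  97  97  97  97  97  89  95  98  99  99  98  99 100 100 101 103 101 102  99 100  98  99  94  95  89  85  84  84  86  86  84  84  84
   9 104  98  98  98  97  97  95  96  99 100  99  99 100 100 100 101 102  95  71  56  67  54  68  75  95  87  86  84  84  85  85  86  85  83
   8 102  98  98  97  97  97  88  95  98  99  99  99  99 100 101 102 103 101  95  91  92  89  96  87  88  87  86  84  84  86  86  84  84  84
   7 105 101  98  97  98  97  93  95  98  99  99  99  98 100 101 102 103 101 103 101 101  99  98  93  85  86 134 123  90  86  86  8
[... 2693 characters left out ...]
 176 165 162 162 130  98  88  94  98  98  98  98  98 100 100 101 103 100 100 101 100  99  98  95 137 160 147 144 141 106  86  86  84  84
 -14 171 163 162 162 140  99  94  95  98  99  99  98  98 100 101 100 102 100 100 100  99  99  98  94 130 157 147 126  90  87  87  85  84  85
 -15 162 162 162 162 152 100  88  95  98  98  99  97  98 100 100 101 102  99  82  76  67  75  64  80 135 154 148 138  87  86  86  86  84  85
 -16 163 162 162 162 160 105  94  93  98  98  99  98  98 100 100 101 102 101  86  79  81  72  80  87 128 153 148 145  93  86  86  85  85  84
 -17 163 162 162 163 155 107  88  94  98  98  98  98  98  99 101  99 102 101 100 100 100  99  98  95 137 152 148 146 102  86  86  86  85  84
```

```bash
cat >> h.py <<'E'
def axis(f,cols,rows,thr):
    p,gx,gy=patch(f,res=8);g=p.max(2).astype(float);o=[]
    for c in cols:
        j=np.argmin(abs(gx-c));m=(gy>=rows[0])&(gy<=rows[1]);k=(g[m,j-4:j+4].mean(1)<thr);yy=gy[m][k]
        if len(yy): o.append((c,round(yy.mean(),2),round(np.ptp(yy),1)))
    return o
E
python3 - <<'E'
from h import *
import pickle
f=pickle.load(open('W9.pkl','rb'))
print(axis(f,[-3.5,-3,-2.5,-2,-1.5,-1],(-4.5,-.2),65));print(axis(f,range(9,18),(-11,-2.5),65))
plan([495,-217,145],Rt(0.9),4,85)
E
```

```text
[(-3.5, np.float64(-2.0), np.float64(3.5)), (-3, np.float64(-2.06), np.float64(3.1)), (-2.5, np.float64(-2.06), np.float64(2.9)), (-2, np.float64(-2.0), np.float64(2.8)), (-1.5, np.float64(-2.0), np.float64(2.5)), (-1, np.float64(-1.94), np.float64(2.4))]
[(9, np.float64(-5.62), np.float64(1.8)), (10, np.float64(-5.69), np.float64(1.9)), (11, np.float64(-5.69), np.float64(2.4)), (12, np.float64(-5.69), np.float64(2.9)), (13, np.float64(-5.62), np.float64(3.5)), (14, np.float64(-5.75), np.float64(4.5)), (15, np.float64(-5.69), np.float64(4.9)), (16, np.float64(-6.0), np.float64(5.8)), (17, np.float64(-7.56), np.float64(6.9))]
turn/row deg 0.0313002304410019 mm/row 40.15571992386121
{"hand":85,"tx":-12.7,"ty":36,"tz":-12.4,"wx":0,"wy":0,"wz":-0}
{"hand":85,"tx":-12.7,"ty":36,"tz":-12.5,"wx":0,"wy":0,"wz":-0}
{"hand":85,"tx":-12.7,"ty":36,"tz":-12.5,"wx":0,"wy":0,"wz":-0}
{"hand":85,"tx":-12.7,"ty":36,"tz":-12.5,"wx":0,"wy":0,"wz":-0}
```

Measured gap: the carriage pointer is now 3.7 mm past the rider towards the handwheel. I'll regrip and turn clockwise by about 3.7/6 + 0.5 rad, stopping slightly short.

>>> arm_command:
  deltas:
    - {"hand":85,"tx":0,"ty":0,"tz":-50,"wx":0,"wy":0,"wz":0}
    - {"hand":85,"tx":-17,"ty":48,"tz":0,"wx":0,"wy":0,"wz":0}
    - {"hand":85,"tx":-17,"ty":48,"tz":0,"wx":0,"wy":0,"wz":0}
    - {"hand":85,"tx":-17,"ty":47,"tz":0,"wx":0,"wy":0,"wz":0}
    - {"hand":85,"tx":0,"ty":0,"tz":0,"wx":0,"wy":0,"wz":0}
    - {"hand":85,"tx":0,"ty":0,"tz":35,"wx":0,"wy":0,"wz":0}
    - {"hand":85,"tx":0,"ty":0,"tz":35,"wx":0,"wy":0,"wz":0}
    - {"hand":85,"tx":0,"ty":0,"tz":0,"wx":0,"wy":0,"wz":0}

```text
clock: 26.48
eef_pos: [491.2, -215.0, 72.8]
tcp_rot: [-3.137, 0.003, 0.899]
contact_force: [-0.4, 0.3, 0.3]
opening: 0.995
grasp_force: 0.0
```

>>> arm_command:
  deltas:
    - {"hand":35,"tx":0,"ty":0,"tz":0,"wx":0,"wy":0,"wz":0}
    - {"hand":35,"tx":0,"ty":0,"tz":0,"wx":0,"wy":0,"wz":0}
    - {"hand":35,"tx":0,"ty":0,"tz":0,"wx":0,"wy":0,"wz":0}
    - {"hand":35,"tx":0,"ty":0,"tz":0,"wx":0,"wy":0,"wz":0}

```text
clock: 26.98
eef_pos: [494.1, -216.5, 76.1]
tcp_rot: [3.14, 0.001, 0.898]
contact_force: [-2.2, 2.6, 9.4]
opening: 0.538
grasp_force: 44.7
```

>>> arm_command:
  deltas:
    - {"hand":35,"tx":0,"ty":0,"tz":0,"wx":0,"wy":0,"wz":0.14}
    - {"hand":35,"tx":0,"ty":0,"tz":0,"wx":0,"wy":0,"wz":0.15}
    - {"hand":35,"tx":0,"ty":0,"tz":0,"wx":0,"wy":0,"wz":0.15}
    - {"hand":35,"tx":0,"ty":0,"tz":0,"wx":0,"wy":0,"wz":0.15}
    - {"hand":35,"tx":0,"ty":0,"tz":0,"wx":0,"wy":0,"wz":0.15}
    - {"hand":35,"tx":0,"ty":0,"tz":0,"wx":0,"wy":0,"wz":0.15}
    - {"hand":35,"tx":0,"ty":0,"tz":0,"wx":0,"wy":0,"wz":0.15}
    - {"hand":35,"tx":0,"ty":0,"tz":0,"wx":0,"wy":0,"wz":0.03}

```text
clock: 27.98
eef_pos: [494.3, -217.0, 76.1]
tcp_rot: [3.139, -0.001, -0.174]
contact_force: [-0.9, 0.2, 7.4]
opening: 0.536
grasp_force: 44.8
```

>>> arm_command:
  deltas:
    - {"hand":35,"tx":0,"ty":0,"tz":0,"wx":0,"wy":0,"wz":0}
    - {"hand":35,"tx":0,"ty":0,"tz":0,"wx":0,"wy":0,"wz":0}
    - {"hand":60,"tx":0,"ty":0,"tz":0,"wx":0,"wy":0,"wz":0}
    - {"hand":85,"tx":0,"ty":0,"tz":0,"wx":0,"wy":0,"wz":0}
    - {"hand":85,"tx":0,"ty":0,"tz":0,"wx":0,"wy":0,"wz":0}
    - {"hand":85,"tx":0,"ty":0,"tz":-20,"wx":0,"wy":0,"wz":0}
    - {"hand":85,"tx":0,"ty":0,"tz":-50,"wx":0,"wy":0,"wz":0}

```text
clock: 28.85
eef_pos: [491.8, -215.6, 143.0]
tcp_rot: [3.141, 0.006, -0.171]
contact_force: [0.2, 0.2, 0.3]
opening: 0.996
grasp_force: 0.0
```

Run:
```python
from h import *
s=r.sense();print(s['clock'],s['eef_pos'],s['tcp_rot'])
plan([414,-87.6,140],Rt(.9),7,85)
```

```text
28.85 [ 491.82208256 -215.57230226  143.03157773] [ 3.14145303  0.00605916 -0.17142798]
turn/row deg 8.769880488889342 mm/row 21.40111438189132
{"hand":85,"tx":-14.1,"ty":-16.1,"tz":0.5,"wx":-0,"wy":0.001,"wz":-0.153}
{"hand":85,"tx":-11.4,"ty":-18.1,"tz":0.5,"wx":-0,"wy":0.001,"wz":-0.153}
{"hand":85,"tx":-8.6,"ty":-19.6,"tz":0.5,"wx":-0,"wy":0.001,"wz":-0.153}
{"hand":85,"tx":-5.5,"ty":-20.7,"tz":0.5,"wx":-0,"wy":0.001,"wz":-0.153}
{"hand":85,"tx":-2.3,"ty":-21.3,"tz":0.5,"wx":-0,"wy":0.001,"wz":-0.153}
{"hand":85,"tx":1,"ty":-21.4,"tz":0.4,"wx":-0,"wy":0.001,"wz":-0.153}
{"hand":85,"tx":4.3,"ty":-21,"tz":0.4,"wx":-0,"wy":0.001,"wz":-0.153}
```

>>> arm_command:
  deltas:
    - {"hand":85,"tx":-14,"ty":-16,"tz":0,"wx":0,"wy":0,"wz":-0.153}
    - {"hand":85,"tx":-11.5,"ty":-18,"tz":0,"wx":0,"wy":0,"wz":-0.153}
    - {"hand":85,"tx":-8.5,"ty":-19.5,"tz":0,"wx":0,"wy":0,"wz":-0.153}
    - {"hand":85,"tx":-5.5,"ty":-20.5,"tz":0,"wx":0,"wy":0,"wz":-0.153}
    - {"hand":85,"tx":-2.5,"ty":-21.5,"tz":0,"wx":0,"wy":0,"wz":-0.153}
    - {"hand":85,"tx":1,"ty":-21.5,"tz":0,"wx":0,"wy":0,"wz":-0.153}
    - {"hand":85,"tx":4,"ty":-21,"tz":20,"wx":0,"wy":0,"wz":-0.153}
    - {"hand":85,"tx":0,"ty":0,"tz":25,"wx":0,"wy":0,"wz":0}

```text
clock: 29.85
eef_pos: [414.6, -88.0, 99.2]
tcp_rot: [3.141, 0.001, 0.903]
contact_force: [0.7, -0.9, -0.3]
opening: 0.993
grasp_force: 0.0
```

>>> arm_command:
  deltas:
    - {"hand":85,"tx":0,"ty":0,"tz":0,"wx":0,"wy":0,"wz":0}
    - {"hand":85,"tx":0,"ty":0,"tz":0,"wx":0,"wy":0,"wz":0}
    - {"hand":85,"tx":0,"ty":0,"tz":0,"wx":0,"wy":0,"wz":0}

```text
clock: 30.22
eef_pos: [415.9, -89.2, 100.1]
tcp_rot: [3.141, 0.001, 0.899]
contact_force: [0.9, 0.8, 0.7]
opening: 0.996
grasp_force: 0.0
```

Run:
```python
from h import *
import pickle
for i in range(2): f=grab('wrist')
pickle.dump(f,open('W10.pkl','wb'))
s=r.sense();print(s['clock'],s['eef_pos'],s['tcp_rot'])
print(axis(f,[-3.5,-3,-2.5,-2,-1.5,-1],(-4.5,.5),65));print(axis(f,range(9,18),(-7,3),65))
p,gx,gy=patch(f,res=1);g=p.max(2)
print('     '+' '.join('%3d'%v for v in gx[9:34]))
for i in range(14,28): print('%4d '%gy[i]+' '.join('%3d'%v for v in g[i,9:34]))
```

```text
30.325 [415.69189263 -89.10866655  99.91155417] [3.14073229e+00 1.17628467e-03 8.99163592e-01]
[(-3.5, np.float64(-2.06), np.float64(3.6)), (-3, np.float64(-2.06), np.float64(3.1)), (-2.5, np.float64(-2.12), np.float64(3.0)), (-2, np.float64(-2.06), np.float64(2.9)), (-1.5, np.float64(-2.0), np.float64(2.5)), (-1, np.float64(-1.94), np.float64(2.4))]
[(9, np.float64(-2.25), np.float64(1.8)), (10, np.float64(-2.19), np.float64(1.6)), (11, np.float64(-2.25), np.float64(2.2)), (12, np.float64(-2.19), np.float64(2.9)), (13, np.float64(-2.31), np.float64(3.6)), (14, np.float64(-2.38), np.float64(4.5)), (15, np.float64(-2.25), np.float64(5.0)), (16, np.float64(-2.88), np.float64(6.8)), (17, np.float64(-4.18), np.float64(10.0))]
      -6  -5  -4  -3  -2  -1   0   1   2   3   4   5   6   7   8   9  10  11  12  13  14  15  16  17  18
   6  98  97  97  97  99  98  99 101 100  99  99  99  98  97  94  82  85  85  83  83  83  83  84  82  82
   5  94  95  96  96  98  99  99 100  99  97  99  97  97  94  95  84  86 100 123  94  83  84  84  81  79
   4  47  51  88  97  98  98 100 101  97  57  67  52 
[... 506 characters left out ...]
42  43  50  58  55  52  43  57  90  91  66  50  44  43  52  52  70  74
  -2  46  46  47  46  47  45  46  47  54  78  98  85  49  45  42  41  40  42  41  41  42  44  48  69  73
  -3  38  37  36  38  44  59  70  87  94  97  99  94  81  74  56  50  57  45  36  36  37  38  36  64  73
  -4  35  35  53  73  79  80  82  93  98  99  99  99  98  96  94 114 145 115  96  51  38  37  34  58  73
  -5  36  35  70  80  81  81  83  97  99  95  89  92  85  89  82 127 148 145 144 101  77  74  54  50  73
  -6  35  37  67  87  89  93  93  99  99  79  58  62  55  51  61 113 147 145 143 116  84  83  60  40  69
  -7  45  46  74  94  98  98  99 101  98  99  98  99  96  82  78 128 147 145 144 128  86  85  66  42  44
```

The two tips are in line to within about 0.2 mm, and the approach was clockwise: the wheel turned 1.07 rad for 3.4 mm of travel, so the 0.5 rad of play is taken up. The gripper is clear, so I'm handing in.

```bash
python3 -c "
from rig import r
s=r.sense();print(s['clock'],s['contact_force'],s['opening']);print(r.sign_off())"
```

```text
30.325 [ 0.00616117 -0.3059245  -0.38171996] 0.9950751872473652
the job is handed in; nothing more can be done
None
```

The job is handed in after 30.3 s: the stop block is seated in the carriage pockets, and the pointers are in line to about 0.2 mm (camera reading), ending on a clockwise turn with the play taken up.

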